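# Transfer specimen containers to the analyser rack in reverse order

## Robot

A 6-joint arm with a two-finger parallel gripper is mounted at the origin on the work surface. World frame = base frame: x ahead of the robot, y to its left, z up, the work surface at z = 0. Lengths are in mm, angles in rad, forces in N, time in s.
With the tool pointing down it reaches from about 325 to 850 mm from the base axis. Payload 4.4 kg.
Tool frame: the origin (TCP) lies between the finger pads; the fingertips stand 11 mm ahead of it and the grasp point (between the pads) lies 8 mm behind it; z points along the fingers, y is the line along which they close (so a half turn about z gives the same grasp; the last joint's range is limited). The gripper opens to 94 mm and grips with 3 to 60 N. Pads are 16 mm wide; open, the fingers measure 119 mm over their backs; the gripper's body (75 mm by 177 mm) begins 78 mm behind the grasp point.
Start: joints at [-1.254, 0.207, 1.542, -0, 1.393, -0.15], TCP at [258.756, -513.49, 184.747] pointing down, gripper open.
Joint ranges: [-2.73, 2.73], [-0.86, 2.22], [0.23, 2.46], [-1.11, 4.25], [0.08, 2.63], [-2.82, 2.82]. Speed limits (rad/s): [2.79, 2.79, 3.14, 3.14, 3.14, 3.14].

## Interface

Orientations are given as a 3x3 rotation matrix whose columns are the frame's x, y, z axes.
In Python, from rig import bot gives the robot as it stands.
- The arm moves only by the tool apply_moves, never from a script. Its argument "moves" is a list of rows, each an object of numbers: "gripper": the finger opening in mm, from 0 to 94; "dx", "dy", "dz": the shift along the tool's x, y, z in mm; "twist": the turn about the tool's z in degrees. A call has 1 to 8 rows; each row shifts and turns the commanded pose from where the row before left it, along the tool's axes as they then stand; what a row does not reach is not made up. A row lasts 1/10 s, in which the tool goes at most 50 mm and 8.59 degrees, less where a joint would pass 70% of its speed; a pose out of reach is approached as far as the arm can. A call is refused whole if a number of a shift passes 50 or a number of a turn 8.59, either way. A call with a gripper value outside its range is refused whole. The fingers move at their own pace and stop on an object; "squeeze" is the grip in N (left out, the last holds). Time passes only in rows, so rows that do not move let the fingers close. It gives the time, the measured TCP pose, the force, the opening and the grip force at its end, in the units of the state.
- bot.state(): the state, without advancing time (a new reading comes with each control period).
- bot.capture(name): name is "side" or "top"; returns a dict with "color" (400x640x3 uint8, red, green, blue), "z_map" (400x640 float32, mm along the optical axis (not along the pixel's ray), 0 where there is no reading), "intrinsics" (3x3 intrinsics, pixels), "extrinsics" (4x4, takes a point from camera to world coordinates). Camera axes: x right, y down, z forward; pixel columns grow to the right and rows downward; lengths in mm; the calibration is good to about 2 mm. A picture is of the moment at which its call begins.
- bot.hand_in(): hands the job in; it is judged then, once.
The state is a dict: "clock": time; "q": joint angles; "dq": joint speeds; "joint_efforts": joint torques, N m; "ee_pos": TCP position; "eef_rot": TCP orientation; "force": force on the tool from outside, world axes, zero at the start; "wrist_torque": the same for the moment, N m; "grip_width": opening from 0.0 (shut) to 1.0 (fully open); "finger_force": force on a finger pad.
Only numpy, scipy, OpenCV 4.12 (cv2) and the standard library are available. Lean on these libraries where they do the work, as an engineer would, in place of code of your own. Each camera call takes 0.05 s, during which the arm holds its last target. There are 200 camera calls.

## Task

Move the four capped specimen containers from the full delivery rack into the empty analyser rack, one to a bay and in reverse order: the container next to the delivery rack's upright handle goes into the bay farthest from the analyser rack's handle, the second from the handle into the second farthest, and so on, so that the last one ends up next to the analyser rack's handle. Keep each one upright, set it down on the floor of its bay rather than dropping it, and leave all four standing free.

Things in the scene. Friction and masses are not known exactly. Their poses are not given: they have to be found in the camera images.
- delivery_rack: Delivery rack, full at the start: aluminium plate 268 x 64 x 4 mm with four separate grey cups, rims 22 mm above the table. Fixed, any yaw. Origin on the table under the row's middle; x along the row towards the handle, y across. Places at x = +90 (by the handle), +30, -30, -90 mm. Handle: upright bare-metal loop at x = +134, 54 mm wide, 71 high; none at the other end.
- analyser_rack: Analyser rack, empty at the start: grey moulding with four open bays 56 mm square inside, floors 6 mm, wall tops 22 mm above the table, walls 4 mm. Fixed, any yaw. Origin on the table under the row's middle; x along the row towards the handle, y across. Places at x = +90 (by the handle), +30, -30, -90 mm. Handle: upright bare-metal loop at x = +134, 54 mm wide, 71 high; none at the other end.
- pot_slim: Slim tall round container, 92 mm high: cap 28 mm across (top 20 mm), body 26 mm. White body, paper label, purple cap as on the others. Origin: centre of its underside, z up. At the start upright, within 3 mm of its cup's middle, base 6 mm above the table. Rigid, closed, 40 to 130 g.
- pot_wide: Wide squat round container, 58 mm high: cap 40 mm across (top 20 mm), body 38 mm. White body, paper label, purple cap as on the others. Origin: centre of its underside, z up. At the start upright, within 3 mm of its cup's middle, base 6 mm above the table. Rigid, closed, 40 to 130 g.
- pot_square: Square container, 72 mm high: square cap 34 mm (top 20 mm), square body 32 mm; its flats (normal to x and y) start along the rack's axes within 0.1 rad. White body, paper label, purple cap as on the others. Origin: centre of its underside, z up. At the start upright, within 3 mm of its cup's middle, base 6 mm above the table. Rigid, closed, 40 to 130 g.
- pot_dropper: Dropper bottle, 84 mm high: round body 36 mm across and 44 mm high, flat shoulder, then a narrow cap 20 mm across and 40 mm high. White body, paper label, purple cap as on the others. Origin: centre of its underside, z up. At the start upright, within 3 mm of its cup's middle, base 6 mm above the table. Rigid, closed, 40 to 130 g.
- cup_slim: Fixed grey plastic cup of the delivery rack where the slim container stands at the start; 54 mm square outside, 48 inside, rim 22 and inner floor 6 mm above the table. The four cups look alike, at the rack's four places in any order, axes as the rack's. Origin: centre of its underside, 4 mm above the table.
- cup_wide: Fixed grey plastic cup of the delivery rack where the wide container stands at the start; 54 mm square outside, 48 inside, rim 22 and inner floor 6 mm above the table. The four cups look alike, at the rack's four places in any order, axes as the rack's. Origin: centre of its underside, 4 mm above the table.
- cup_square: Fixed grey plastic cup of the delivery rack where the square container stands at the start; 54 mm square outside, 48 inside, rim 22 and inner floor 6 mm above the table. The four cups look alike, at the rack's four places in any order, axes as the rack's. Origin: centre of its underside, 4 mm above the table.
- cup_dropper: Fixed grey plastic cup of the delivery rack where the dropper container stands at the start; 54 mm square outside, 48 inside, rim 22 and inner floor 6 mm above the table. The four cups look alike, at the rack's four places in any order, axes as the rack's. Origin: centre of its underside, 4 mm above the table.

How it is judged (in metres and radians):
At the end, for the whole second after the job is handed in: All four stand upright (within 7 degrees) on the floors of the analyser rack's bays (base within 4 mm, within 20 mm of the bay's middle along and across the row), each where its place in the delivery rack is mirrored: nearest the handle there, farthest from it here. Released, at rest (((x of cup_slim in the frame of delivery_rack between 0.08 and 0.1 m and x of pot_slim in the frame of analyser_rack between -0.11 and -0.07 m) or (x of cup_slim in the frame of delivery_rack between 0.02 and 0.04 m and x of pot_slim in the frame of analyser_rack between -0.05 and -0.01 m) or (x of cup_slim in the frame of delivery_rack between -0.04 and -0.02 m and x of pot_slim in the frame of analyser_rack between 0.01 and 0.05 m) or (x of cup_slim in the frame of delivery_rack between -0.1 and -0.08 m and x of pot_slim in the frame of analyser_rack between 0.07 and 0.11 m)) and y of pot_slim in the frame of analyser_rack between -0.02 and 0.02 m and z of pot_slim in the frame of analyser_rack between 0.002 and 0.01 m and angle between each of pot_slim, pot_wide, pot_square, pot_dropper's own z axis and vertical below 0.12 rad and linear speed of each of pot_slim, pot_wide, pot_square, pot_dropper below 0.02 m/s and contact force between each of pot_slim, pot_wide, pot_square, pot_dropper and the fingers below 0.05 N and ((x of cup_wide in the frame of delivery_rack between 0.08 and 0.1 m and x of pot_wide in the frame of analyser_rack between -0.11 and -0.07 m) or (x of cup_wide in the frame of delivery_rack between 0.02 and 0.04 m and x of pot_wide in the frame of analyser_rack between -0.05 and -0.01 m) or (x of cup_wide in the frame of delivery_rack between -0.04 and -0.02 m and x of pot_wide in the frame of analyser_rack between 0.01 and 0.05 m) or (x of cup_wide in the frame of delivery_rack between -0.1 and -0.08 m and x of pot_wide in the frame of analyser_rack between 0.07 and 0.11 m)) and y of pot_wide in the frame of analyser_rack between -0.02 and 0.02 m and z of pot_wide in the frame of analyser_rack between 0.002 and 0.01 m and ((x of cup_square in the frame of delivery_rack between 0.08 and 0.1 m and x of pot_square in the frame of analyser_rack between -0.11 and -0.07 m) or (x of cup_square in the frame of delivery_rack between 0.02 and 0.04 m and x of pot_square in the frame of analyser_rack between -0.05 and -0.01 m) or (x of cup_square in the frame of delivery_rack between -0.04 and -0.02 m and x of pot_square in the frame of analyser_rack between 0.01 and 0.05 m) or (x of cup_square in the frame of delivery_rack between -0.1 and -0.08 m and x of pot_square in the frame of analyser_rack between 0.07 and 0.11 m)) and y of pot_square in the frame of analyser_rack between -0.02 and 0.02 m and z of pot_square in the frame of analyser_rack between 0.002 and 0.01 m and ((x of cup_dropper in the frame of delivery_rack between 0.08 and 0.1 m and x of pot_dropper in the frame of analyser_rack between -0.11 and -0.07 m) or (x of cup_dropper in the frame of delivery_rack between 0.02 and 0.04 m and x of pot_dropper in the frame of analyser_rack between -0.05 and -0.01 m) or (x of cup_dropper in the frame of delivery_rack between -0.04 and -0.02 m and x of pot_dropper in the frame of analyser_rack between 0.01 and 0.05 m) or (x of cup_dropper in the frame of delivery_rack between -0.1 and -0.08 m and x of pot_dropper in the frame of analyser_rack between 0.07 and 0.11 m)) and y of pot_dropper in the frame of analyser_rack between -0.02 and 0.02 m and z of pot_dropper in the frame of analyser_rack between 0.002 and 0.01 m); the robot touches nothing.
It fails at once if a container is tipped by more than 35 degrees (angle between any of pot_slim, pot_wide, pot_square, pot_dropper's own z axis and vertical above 0.61 rad).
It fails at once if a container is dropped: it falls free with its base more than 40 mm above the table ((height (world z) of pot_slim above 0.04 m and contact force between pot_slim and anything else below 0.01 N) or (height (world z) of pot_wide above 0.04 m and contact force between pot_wide and anything else below 0.01 N) or (height (world z) of pot_square above 0.04 m and contact force between pot_square and anything else below 0.01 N) or (height (world z) of pot_dropper above 0.04 m and contact force between pot_dropper and anything else below 0.01 N)).
It also fails if it takes over 120 s, if anything falls off the work surface, if the arm or the gripper's body presses on something with over 40 N, if the wrist force passes 120 N, or if a joint passes its speed limit or range.

## Working session

There is one attempt and no reset: what is moved stays moved. The work goes in short steps, Python scripts to look and compute and a tool call to move; the robot and the scene stay as the last step left them, time stands still between calls to the robot, and variables do not carry over. Pictures are saved under pics/ and viewed, at most 14 in all, crops included, and the job is handed in when it is done.

Besides the shell and the picture viewer there is one more tool, called after "Request:" in YAML: its name, and indented under it one key for each argument. apply_moves: Moves the arm, as the interface text tells. Its arguments: {"type":"object","properties":{"moves":{"type":"array","items":{"type":"object","properties":{"gripper":{"type":"number"},"dx":{"type":"number"},"dy":{"type":"number"},"dz":{"type":"number"},"twist":{"type":"number"}}}},"squeeze":{"type":"number"}},"required":["moves"]}

```bash
mkdir -p pics
python3 - <<'E'
from rig import bot
import cv2,numpy as np,pickle
s=bot.state();print(s)
for n in("top","side"):
    c=bot.capture(n);pickle.dump(c,open(f"{n}.pkl","wb"))
    cv2.imwrite(f"pics/{n}0.png",cv2.cvtColor(c["color"],cv2.COLOR_RGB2BGR))
    print(n,c["intrinsics"],c["extrinsics"].round(3))
E
```

```text
{'clock': 0.0, 'q': array([-1.25452851e+00,  2.07440602e-01,  1.54293165e+00, -1.84308003e-05,
        1.39355136e+00, -1.50517841e-01]), 'dq': array([ 1.19933926e-04,  8.28578723e-04,  8.03575981e-04, -7.30210886e-04,
       -2.05973406e-05,  4.73671025e-04]), 'joint_efforts': array([-1.16648731e-03, -3.71033978e+01, -2.81693065e+01,  7.15424144e-02,
        2.65997130e-02,  1.71290235e-04]), 'ee_pos': array([ 258.46174396, -512.66316925,  183.58980156]), 'eef_rot': array([[ 8.93018062e-01,  4.50020210e-01, -7.42220207e-04],
       [ 4.50020700e-01, -8.93015390e-01,  2.20970507e-03],
       [ 3.31597871e-04, -2.30732100e-03, -9.99997283e-01]]), 'force': array([ 0.73352971, -0.5422618 , -1.05514926]), 'wrist_torque': array([-0.03026439,  0.01201767,  0.07003395]), 'finger_force': 0.016727255133446306, 'grip_width': 0.9977880007955946}
top [[517.55645487   0.         305.19003133]
 [  0.         517.55645487 202.69873311]
 [  0.           0.           1.        ]] [[-2.400000e-02 -9.890000e-01  1.460000e-01  3.674900e+02]
 [-1.000000e+00  2.200000e-02 -1.700000e-02 -4.276000e+00]
 [ 1.300000e-02 -1.460000e-01 -9.890000e-01  1.101475e+03]
 [ 0.000000e+00  0.000000e+00  0.000000e+00  1.000000e+00]]
side [[372.76517328   0.         322.16679196]
 [  0.         372.76517328 203.28871204]
 [  0.           0.           1.        ]] [[-9.94000e-01 -7.50000e-02  8.40000e-02  4.64426e+02]
 [-1.09000e-01  4.68000e-01 -8.77000e-01  6.47074e+02]
 [ 2.60000e-02 -8.81000e-01 -4.73000e-01  4.03198e+02]
 [ 0.00000e+00  0.00000e+00  0.00000e+00  1.00000e+00]]
```

View pics/top0.png

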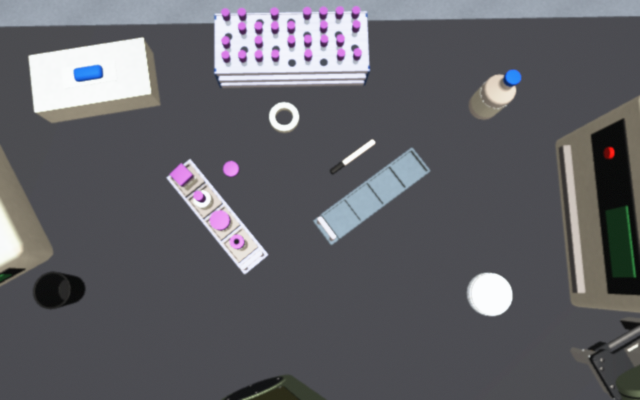

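View pics/side0.png

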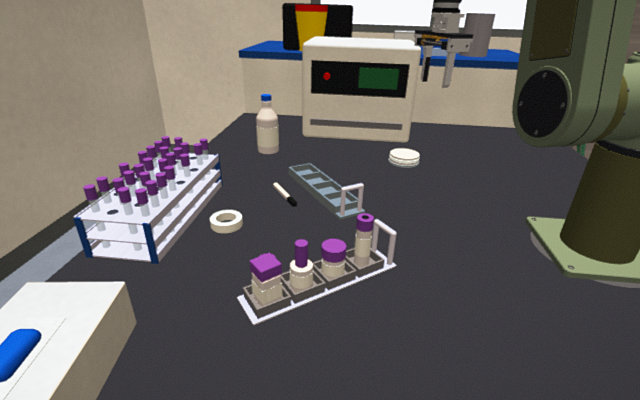

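The top view shows the delivery rack from (180,170) to (255,262), with its handle at the lower right. From the handle the order is slim, wide, dropper, square. The analyser rack runs from (325,230), its handle end, to (415,160).

```bash
cat > h.py <<'E'
import numpy as np,cv2
def ray(c,u,v,z):
    "world point on pixel ray at height z"
    K=c["intrinsics"];E=c["extrinsics"]
    d=E[:3,:3]@np.linalg.solve(K,[u,v,1.]);o=E[:3,3]
    return o+d*(z-o[2])/d[2]
def proj(c,p):
    E=c["extrinsics"];q=c["intrinsics"]@(E[:3,:3].T@(np.array(p,float)-E[:3,3]));return q[:2]/q[2]
def cloud(c):
    v,u=np.mgrid[:400,:640];Z=c["z_map"].astype(float)
    p=np.linalg.inv(c["intrinsics"])@np.stack([u.ravel(),v.ravel(),np.ones(u.size)])*Z.ravel()
    E=c["extrinsics"];w=(E[:3,:3]@p).T+E[:3,3];w[Z.ravel()==0]=np.nan
    return w.reshape(400,640,3)
def crop(c,x,y,w,h,s,f):
    im=cv2.cvtColor(c["color"],cv2.COLOR_RGB2BGR)[y:y+h,x:x+w]
    cv2.imwrite(f,cv2.resize(im,None,fx=s,fy=s,interpolation=cv2.INTER_CUBIC))
E
python3 - <<'E'
import pickle;from h import *
c=pickle.load(open("top.pkl","rb"))
crop(c,160,150,115,130,4,"pics/d1.png");crop(c,305,140,135,110,5,"pics/a1.png")
w=cloud(c)
hsv=cv2.cvtColor(c["color"],cv2.COLOR_RGB2HSV)
m=((hsv[...,0]>135)&(hsv[...,0]<165)&(hsv[...,1]>70)).astype(np.uint8)
m[:150]=0
n,l,s,ce=cv2.connectedComponentsWithStats(m)
for i in range(1,n):
    if s[i,4]>20:
        z=w[l==i];top=z[z[:,2]>np.nanpercentile(z[:,2],85)-4]
        print(s[i],ce[i].round(1),np.nanmedian(top,0).round(1),np.nanmean(top,0).round(1))
print("table",np.nanmedian(w[280:330,300:400,2]))
E
```

```text
[222 160  18  17 231] [230.6 168.3] [606.8 134.7  13.1] [606.8 135.   13.4]
[169 163  24  23 318] [180.7 174.2] [582.7 226.9  78.1] [582.7 227.4  78.1]
[193 191  12  11  92] [198.6 196. ] [536.9 190.2  90.3] [536.7 190.1  90.2]
[210 210  20  20 304] [219.5 219.9] [489.8 150.8  64. ] [490.2 151.3  64.2]
[230 235  14  14 140] [236.7 241.5] [442.2 112.8  98.4] [442.8 113.5  98.6]
table 0.3605562730674592
```

View pics/d1.png

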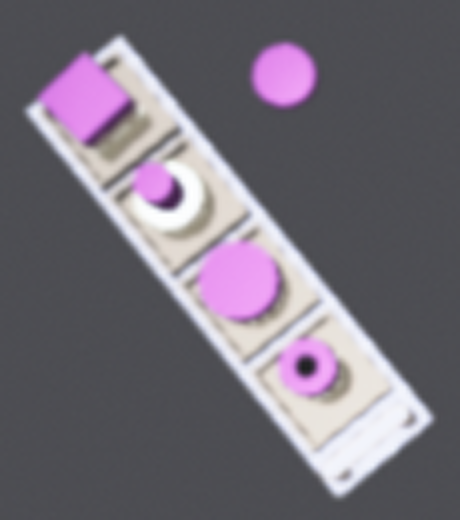

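View pics/a1.png

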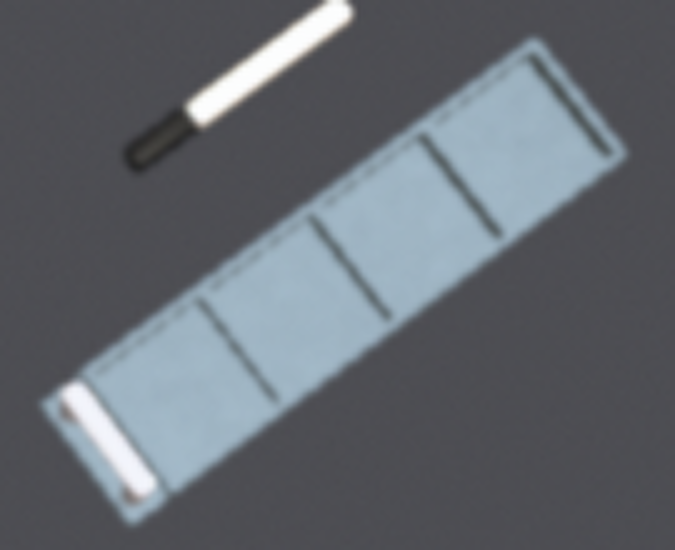

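The crops show the delivery plate corners at crop (118,35), (27,110), (340,497) and (433,417). The analyser outline corners are at (535,38), (628,155), (133,525) and (40,402), with dividers at about (240,349), (350,268) and (462,187).

```bash
cat > fit.py <<'E'
import pickle;from h import *
from scipy.optimize import least_squares
c=pickle.load(open("top.pkl","rb"))
def px(x,y,s,o): return [(x+.5)/s-.5+o[0],(y+.5)/s-.5+o[1]]
def fit(P,obs,x0):
    def W(q,p): 
        C,S=np.cos(q[2]),np.sin(q[2]);return [q[0]+C*p[0]-S*p[1],q[1]+S*p[0]+C*p[1],p[2]]
    f=lambda q:np.concatenate([proj(c,W(q,p))-o for p,o in zip(P,obs)])
    r=least_squares(f,x0,x_scale=[1,1,.01]);return r.x,r.fun.reshape(-1,2).round(1)
D=[px(*a,4,(160,150)) for a in[(118,35),(27,110),(340,497),(433,417)]]
print(*[ray(c,*p,4).round(1) for p in D])
print("D",*fit([(-134,-32,4),(-134,32,4),(134,32,4),(134,-32,4)],D,[510,170,-2.4]))
A=[px(*a,5,(305,140)) for a in[(535,38),(628,155),(133,525),(40,402)]]
print(*[ray(c,*p,22).round(1) for p in A],*[ray(c,*p,4).round(1) for p in A])
for zh in(4,22):
  q=fit([(-122,-32,22),(-122,32,22)],A[:2],[510,-110,2.5]);print("A far",*q)
  for L in (134,142): print("A",zh,L,*fit([(-122,-32,22),(-122,32,22),(L,32,zh),(L,-32,zh)],A,[510,-110,2.5]))
w=cloud(c);print(np.array([w[int(p[1]),int(p[0])] for p in [px(x,y,5,(305,140)) for x,y in[(60,420),(110,440),(180,400),(300,330),(410,240),(500,170)]]]).round(1))
E
python3 fit.py
```

```text
[632.2 226.1   4. ] [591.9 274.6   4. ] [381.6 108.    4. ] [422.2  58.7   4. ]
D [507.36759576 166.66192454  -2.47075832] [[-23.   18.5]
 [ 23.3 -18.8]
 [ 23.4 -20. ]
 [-23.5  19.5]]
[ 642.3 -254.    22. ] [ 590.2 -291.    22. ] [437.5 -74.5  22. ] [489.9 -37.1  22. ] [ 646.9 -258.1    4. ] [ 594.  -295.8    4. ] [438.6 -75.7   4. ] [492.  -37.6   4. ]
A far [ 545.64083868 -173.01318564    2.18846139] [[-0. -0.]
 [ 0.  0.]]
A 4 134 [ 544.1257129  -169.41412724    2.1813573 ] [[-1.3  1. ]
 [-1.5  1.1]
 [ 1.  -1.2]
 [ 1.7 -0.8]]
A 4 142 [ 546.53415255 -172.7580724     2.18182087] [[ 0.2 -0.2]
 [ 0.  -0. ]
 [-0.4 -0.1]
 [ 0.2  0.3]]
A far [ 545.64083868 -173.01318564    2.18846139] [[-0. -0.]
 [ 0.  0.]]
A 22 134 [ 543.27474548 -168.89900385    2.18415728] [[-1.7  1.3]
 [-1.7  1.4]
 [ 1.5 -1.2]
 [ 1.8 -1.2]]
A 22 142 [ 545.72974376 -172.28889677    2.18462624] [[-0.2  0.1]
 [-0.2  0.2]
 [ 0.1 -0.2]
 [ 0.3 -0.1]]
[[ 485.1  -44.6    6. ]
 [ 469.7  -62.    70.6]
 [ 492.4  -95.9    7.1]
 [ 521.  -148.1    9.4]
 [ 559.  -197.     9.4]
 [ 589.4 -238.     6.4]]
```

```bash
cat >> h.py <<'E'
D=np.array([513.3,171.8]);DY=-2.4708;A=np.array([546.3,-172.6]);AY=2.183
def rk(o,yaw,x,y=0): return o+np.array([np.cos(yaw)*x-np.sin(yaw)*y,np.sin(yaw)*x+np.cos(yaw)*y])
YD=DY+np.pi/2; YA=AY-np.pi/2   # tool y heading at each rack
def go(xyz,yaw,n=8,s=None):
    "suggest n equal rows (shift in axes at row start) from measured pose to target"
    if s is None:
        from rig import bot; s=bot.state()
    R=s["eef_rot"];p=np.array(s["ee_pos"]);h=np.arctan2(R[1,1],R[0,1])
    tw=-np.degrees((yaw-h+np.pi)%(2*np.pi)-np.pi)
    print("at",p.round(1),"head",round(np.degrees(h),1),"twist total",round(tw,2))
    d=(np.array(xyz)-p)/n
    for i in range(n):
        yh=h-np.radians(tw/n*i); y=np.array([np.cos(yh),np.sin(yh)]);x=np.array([-y[1],y[0]])
        print(i,"dx %.1f dy %.1f dz %.1f tw %.2f"%(d[:2]@x,d[:2]@y,-d[2],tw/n))
E
python3 - <<'E'
import pickle;from h import *
c=pickle.load(open("top.pkl","rb"))
for n,(x,y),z in[("slim",(306,367),98),("wide",(238,280),64),("drop",(153,182),90),("square",(86.5,99),78)]:
    p=ray(c,(x+.5)/4-.5+160,(y+.5)/4-.5+150,z)[:2];q=rk(np.zeros(2),-DY,*(p-D));print(n,p.round(1),q.round(1))
for x in(-90,-30,30,90):print(x,rk(A,AY,x).round(1))
from rig import bot;s=bot.state();print(s["eef_rot"][:,0])
go([442,113.5,170],YD,16)
E
```

```text
slim [443.1 114.3] [90.7  1.4]
wide [490.2 152.3] [30.2  0.9]
drop [536.8 190.2] [-29.8   0.2]
square [581.8 226.1] [-87.4   0. ]
-90 [ 598.  -246.3]
-30 [ 563.5 -197.2]
30 [ 529.1 -148. ]
90 [494.6 -98.9]
[8.92993953e-01 4.50068568e-01 2.90663565e-04]
at [ 258.5 -512.8  183.7] head -63.3 twist total -11.69
0 dx 27.9 dy -29.8 dz 0.9 tw -0.73
1 dx 28.2 dy -29.4 dz 0.9 tw -0.73
2 dx 28.6 dy -29.1 dz 0.9 tw -0.73
3 dx 29.0 dy -28.7 dz 0.9 tw -0.73
4 dx 29.3 dy -28.3 dz 0.9 tw -0.73
5 dx 29.7 dy -28.0 dz 0.9 tw -0.73
6 dx 30.1 dy -27.6 dz 0.9 tw -0.73
7 dx 30.4 dy -27.2 dz 0.9 tw -0.73
8 dx 30.7 dy -26.8 dz 0.9 tw -0.73
9 dx 31.1 dy -26.4 dz 0.9 tw -0.73
10 dx 31.4 dy -26.0 dz 0.9 tw -0.73
11 dx 31.7 dy -25.6 dz 0.9 tw -0.73
12 dx 32.1 dy -25.2 dz 0.9 tw -0.73
13 dx 32.4 dy -24.8 dz 0.9 tw -0.73
14 dx 32.7 dy -24.4 dz 0.9 tw -0.73
15 dx 33.0 dy -24.0 dz 0.9 tw -0.73
```

Request:
apply_moves:
  moves:
    - {"dx": 28,"dy": -30,"dz": 1,"twist": -0.73,"gripper": 94}
    - {"dx": 28,"dy": -29,"dz": 1,"twist": -0.73}
    - {"dx": 29,"dy": -29,"dz": 1,"twist": -0.73}
    - {"dx": 29,"dy": -29,"dz": 1,"twist": -0.73}
    - {"dx": 29,"dy": -28,"dz": 1,"twist": -0.73}
    - {"dx": 30,"dy": -28,"dz": 1,"twist": -0.73}
    - {"dx": 30,"dy": -28,"dz": 1,"twist": -0.73}
    - {"dx": 30,"dy": -27,"dz": 1,"twist": -0.73}

```text
validation failed for argument at $.mo...
```

Request:
apply_moves:
  moves:
    - {"dx": 31,"dy": -27,"dz": 1,"twist": -0.73}
    - {"dx": 31,"dy": -26,"dz": 1,"twist": -0.73}
    - {"dx": 31,"dy": -26,"dz": 1,"twist": -0.73}
    - {"dx": 32,"dy": -26,"dz": 1,"twist": -0.73}
    - {"dx": 32,"dy": -25,"dz": 1,"twist": -0.73}
    - {"dx": 32,"dy": -25,"dz": 0,"twist": -0.73}
    - {"dx": 33,"dy": -24,"dz": 0,"twist": -0.73}
    - {"dx": 33,"dy": -24,"dz": 0,"twist": -0.73}

```text
validation failed for argument at $.mo...
```

```bash
python3 -c "
from h import *
go([443.1,114.3,47],YD,1)"
```

```text
at [ 258.5 -512.8  183.7] head -63.3 twist total -11.69
0 dx 447.1 dy -476.9 dz 136.7 tw -11.69
```

Request:
apply_moves:
  moves:
    - {"dx": 28,"dy": -30,"dz": 1,"twist": -0.73,"gripper": 94}

```text
clock: 0.2
ee_pos: [269.2, -476.8, 183.1]
eef_rot: [[0.889, 0.458, -0.001], [0.458, -0.889, -0.001], [-0.001, 0.001, -1.0]]
force: [0.1, 0.2, 1.2]
grip_width: 1.0
finger_force: 0.0
```

Request:
apply_moves:
  moves:
    - {"dx": 28,"dy": -29,"dz": 1,"twist": -0.73,"gripper": 94}
    - {"dx": 29,"dy": -29,"dz": 1,"twist": -0.73,"gripper": 94}
    - {"dx": 29,"dy": -29,"dz": 1,"twist": -0.73,"gripper": 94}
    - {"dx": 29,"dy": -28,"dz": 1,"twist": -0.73,"gripper": 94}
    - {"dx": 30,"dy": -28,"dz": 1,"twist": -0.73,"gripper": 94}
    - {"dx": 30,"dy": -28,"dz": 1,"twist": -0.73,"gripper": 94}
    - {"dx": 30,"dy": -27,"dz": 1,"twist": -0.73,"gripper": 94}
    - {"dx": 31,"dy": -27,"dz": 1,"twist": -0.73,"gripper": 94}

```text
clock: 1.0
ee_pos: [361.8, -159.3, 175.4]
eef_rot: [[0.836, 0.549, -0.0], [0.549, -0.836, 0.0], [-0.0, -0.0, -1.0]]
force: [0.9, -0.9, 0.9]
grip_width: 1.001
finger_force: 0.0
```

Request:
apply_moves:
  moves:
    - {"dx": 31,"dy": -26,"dz": 1,"twist": -0.73,"gripper": 94}
    - {"dx": 31,"dy": -26,"dz": 1,"twist": -0.73,"gripper": 94}
    - {"dx": 32,"dy": -26,"dz": 1,"twist": -0.73,"gripper": 94}
    - {"dx": 32,"dy": -25,"dz": 1,"twist": -0.73,"gripper": 94}
    - {"dx": 32,"dy": -25,"dz": 0,"twist": -0.73,"gripper": 94}
    - {"dx": 33,"dy": -24,"dz": 0,"twist": -0.73,"gripper": 94}
    - {"dx": 33,"dy": -24,"dz": 0,"twist": -0.73,"gripper": 94}
    - {"dx": 0,"dy": 0,"dz": 0,"twist": 0,"gripper": 94}

```text
clock: 1.8
ee_pos: [442.3, 116.2, 171.5]
eef_rot: [[0.78, 0.626, -0.0], [0.626, -0.78, 0.002], [0.001, -0.001, -1.0]]
force: [0.1, -1.0, 0.3]
grip_width: 1.002
finger_force: 0.0
```

```bash
python3 -c "
from h import *
go([443.1,114.3,47],YD,1)"
```

```text
at [442.3 116.2 171.5] head -51.2 twist total 0.35
0 dx -0.6 dy 2.0 dz 124.5 tw 0.35
```

Request:
apply_moves:
  moves:
    - {"dx": -0.6,"dy": 2,"dz": 18,"twist": 0.35,"gripper": 94}
    - {"dx": 0,"dy": 0,"dz": 20,"twist": 0,"gripper": 94}
    - {"dx": 0,"dy": 0,"dz": 20,"twist": 0,"gripper": 94}
    - {"dx": 0,"dy": 0,"dz": 20,"twist": 0,"gripper": 94}
    - {"dx": 0,"dy": 0,"dz": 20,"twist": 0,"gripper": 94}
    - {"dx": 0,"dy": 0,"dz": 17,"twist": 0,"gripper": 70}
    - {"dx": 0,"dy": 0,"dz": 9,"twist": 0,"gripper": 55}
    - {"dx": 0,"dy": 0,"dz": 0,"twist": 0,"gripper": 45}

```text
clock: 2.6
ee_pos: [441.2, 109.7, 46.4]
eef_rot: [[0.788, 0.616, -0.004], [0.616, -0.788, -0.0], [-0.003, -0.002, -1.0]]
force: [-0.7, 0.5, -0.3]
grip_width: 0.782
finger_force: 0.0
```

```bash
python3 -c "
from h import *
go([443.1,114.3,47],YD,1)
from rig import bot
c=bot.capture('side');crop(c,300,170,130,120,5,'pics/s1.png')"
```

```text
at [441.2 109.7  46.4] head -52.0 twist total -0.41
0 dx 4.3 dy -2.5 dz -0.6 tw -0.41
```

View pics/s1.png

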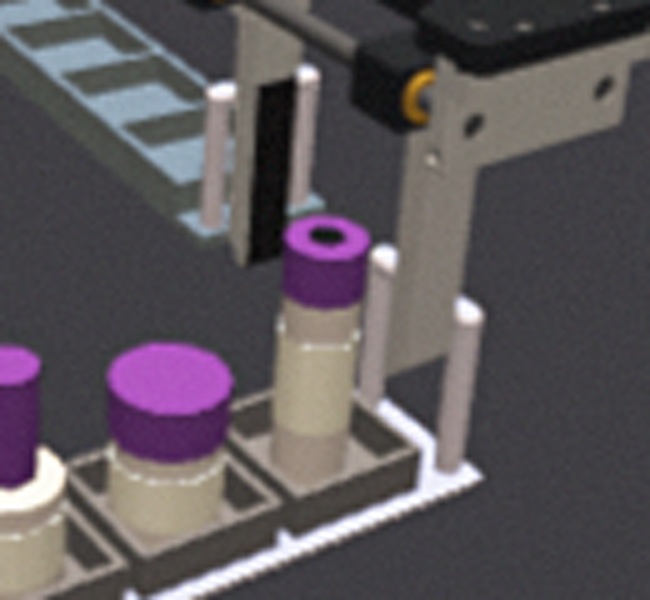

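The side view shows the open fingers straddling the slim pot, at crop (325,350). I'll correct the small offset and grip.

Request:
apply_moves:
  moves:
    - {"dx": 4.3,"dy": -2.5,"dz": 0,"twist": -0.41,"gripper": 45}
    - {"dx": 0,"dy": 0,"dz": 0,"twist": 0,"gripper": 45}
    - {"dx": 0,"dy": 0,"dz": 0,"twist": 0,"gripper": 40}

```text
clock: 2.95
ee_pos: [445.6, 115.3, 48.6]
eef_rot: [[0.782, 0.623, 0.002], [0.623, -0.782, 0.0], [0.001, 0.001, -1.0]]
force: [-0.1, 0.9, -0.9]
grip_width: 0.481
finger_force: 0.0
```

```bash
python3 -c "
from h import *
go([443.1,114.3,47],YD,1)"
```

```text
at [445.6 115.3  48.6] head -51.5 twist total 0.08
0 dx -2.6 dy -0.8 dz 1.6 tw 0.08
```

Request:
apply_moves:
  moves:
    - {"dx": -1.3,"dy": -0.4,"dz": 0,"twist": 0,"gripper": 30}
    - {"dx": 0,"dy": 0,"dz": 0,"twist": 0,"gripper": 24}
    - {"dx": 0,"dy": 0,"dz": 0,"twist": 0,"gripper": 15}
    - {"dx": 0,"dy": 0,"dz": 0,"twist": 0,"gripper": 10}
    - {"dx": 0,"dy": 0,"dz": 0,"twist": 0,"gripper": 10}
    - {"dx": 0,"dy": 0,"dz": 0,"twist": 0,"gripper": 10}
  squeeze: 15

```text
clock: 3.55
ee_pos: [443.6, 114.6, 47.9]
eef_rot: [[0.783, 0.622, 0.0], [0.622, -0.783, 0.0], [0.0, -0.0, -1.0]]
force: [-0.2, 0.9, 1.7]
grip_width: 0.295
finger_force: 15.0
```

```bash
python3 -c "
from h import *
from rig import bot
import time
for i in range(3):
  s=bot.state();print(s['ee_pos'].round(1),s['q'].round(4))
p=s['ee_pos']
go([*rk(A,AY,-90),p[2]+90],YA,14)"
```

```text
[443.6 114.6  47.9] [6.3500e-02 1.2740e-01 1.9472e+00 1.0000e-04 1.0669e+00 9.6260e-01]
[443.6 114.6  47.9] [6.3500e-02 1.2740e-01 1.9472e+00 1.0000e-04 1.0669e+00 9.6260e-01]
[443.6 114.6  47.9] [6.3500e-02 1.2740e-01 1.9472e+00 1.0000e-04 1.0669e+00 9.6260e-01]
at [443.6 114.6  47.9] head -51.5 twist total -86.59
0 dx -7.4 dy 27.0 dz -6.4 tw -6.19
1 dx -10.3 dy 26.1 dz -6.4 tw -6.19
2 dx -13.0 dy 24.8 dz -6.4 tw -6.19
3 dx -15.6 dy 23.3 dz -6.4 tw -6.19
4 dx -18.0 dy 21.5 dz -6.4 tw -6.19
5 dx -20.3 dy 19.4 dz -6.4 tw -6.19
6 dx -22.2 dy 17.1 dz -6.4 tw -6.19
7 dx -23.9 dy 14.6 dz -6.4 tw -6.19
8 dx -25.4 dy 11.9 dz -6.4 tw -6.19
9 dx -26.5 dy 9.1 dz -6.4 tw -6.19
10 dx -27.3 dy 6.2 dz -6.4 tw -6.19
11 dx -27.9 dy 3.2 dz -6.4 tw -6.19
12 dx -28.0 dy 0.2 dz -6.4 tw -6.19
13 dx -27.9 dy -2.8 dz -6.4 tw -6.19
```

Request:
apply_moves:
  moves:
    - {"dx": 0,"dy": 0,"dz": -6,"twist": 0,"gripper": 10}
    - {"dx": 0,"dy": 0,"dz": -14,"twist": 0,"gripper": 10}
    - {"dx": 0,"dy": 0,"dz": -20,"twist": 0,"gripper": 10}
    - {"dx": 0,"dy": 0,"dz": -22,"twist": 0,"gripper": 10}
    - {"dx": 0,"dy": 0,"dz": -18,"twist": 0,"gripper": 10}
    - {"dx": 0,"dy": 0,"dz": -10,"twist": 0,"gripper": 10}
    - {"dx": -7.4,"dy": 27,"dz": 0,"twist": -6.19,"gripper": 10}
    - {"dx": -10.3,"dy": 26.1,"dz": 0,"twist": -6.19,"gripper": 10}

```text
clock: 4.35
ee_pos: [465.7, 62.9, 138.1]
eef_rot: [[0.626, 0.78, 0.001], [0.78, -0.626, -0.0], [0.0, 0.001, -1.0]]
force: [0.0, -0.2, -1.0]
grip_width: 0.296
finger_force: 15.0
```

Request:
apply_moves:
  moves:
    - {"dx": -13,"dy": 24.8,"dz": 0,"twist": -6.19,"gripper": 10}
    - {"dx": -15.6,"dy": 23.3,"dz": 0,"twist": -6.19,"gripper": 10}
    - {"dx": -18,"dy": 21.5,"dz": 0,"twist": -6.19,"gripper": 10}
    - {"dx": -20.3,"dy": 19.4,"dz": 0,"twist": -6.19,"gripper": 10}
    - {"dx": -22.2,"dy": 17.1,"dz": 0,"twist": -6.19,"gripper": 10}
    - {"dx": -23.9,"dy": 14.6,"dz": 0,"twist": -6.19,"gripper": 10}
    - {"dx": -25.4,"dy": 11.9,"dz": 0,"twist": -6.19,"gripper": 10}
    - {"dx": -26.5,"dy": 9.1,"dz": 0,"twist": -6.19,"gripper": 10}

```text
clock: 5.15
ee_pos: [553.7, -144.1, 137.1]
eef_rot: [[-0.185, 0.983, -0.001], [0.983, 0.185, 0.001], [0.001, -0.001, -1.0]]
force: [-0.0, -0.1, -0.7]
grip_width: 0.295
finger_force: 15.0
```

Request:
apply_moves:
  moves:
    - {"dx": -27.3,"dy": 6.2,"dz": 0,"twist": -6.19,"gripper": 10}
    - {"dx": -27.9,"dy": 3.2,"dz": 0,"twist": -6.19,"gripper": 10}
    - {"dx": -28,"dy": 0.2,"dz": 0,"twist": -6.19,"gripper": 10}
    - {"dx": -27.9,"dy": -2.8,"dz": 0,"twist": -6.19,"gripper": 10}
    - {"dx": 0,"dy": 0,"dz": 0,"twist": 0,"gripper": 10}
    - {"dx": 0,"dy": 0,"dz": 0,"twist": 0,"gripper": 10}
    - {"dx": 0,"dy": 0,"dz": 0,"twist": 0,"gripper": 10}

```text
clock: 5.85
ee_pos: [597.3, -245.0, 137.2]
eef_rot: [[-0.575, 0.818, -0.001], [0.818, 0.575, 0.001], [0.002, -0.0, -1.0]]
force: [0.2, -0.5, -0.3]
grip_width: 0.292
finger_force: 15.0
```

```bash
python3 -c "
from h import *
go([*rk(A,AY,-90),49],YA,1)
from rig import bot
c=bot.capture('top');crop(c,305,120,150,130,4,'pics/t1.png')"
```

```text
at [ 597.3 -245.   137.2] head 35.1 twist total 0.05
0 dx -1.5 dy -0.2 dz 88.2 tw 0.05
```

View pics/t1.png

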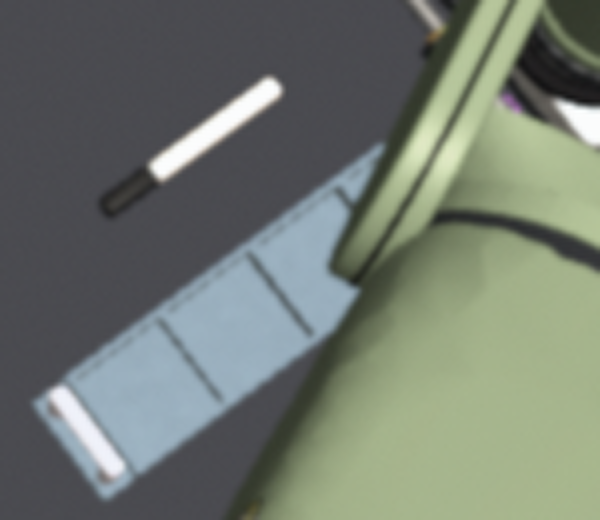

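The arm hides the bay from above, but the measured pose is on target. I'll lower and watch the force.

Request:
apply_moves:
  moves:
    - {"dx": -0.8,"dy": 0,"dz": 10,"twist": 0,"gripper": 10}
    - {"dx": 0,"dy": 0,"dz": 18,"twist": 0,"gripper": 10}
    - {"dx": 0,"dy": 0,"dz": 20,"twist": 0,"gripper": 10}
    - {"dx": 0,"dy": 0,"dz": 18,"twist": 0,"gripper": 10}
    - {"dx": 0,"dy": 0,"dz": 12,"twist": 0,"gripper": 10}
    - {"dx": 0,"dy": 0,"dz": 6,"twist": 0,"gripper": 10}
    - {"dx": 0,"dy": 0,"dz": 0,"twist": 0,"gripper": 10}
    - {"dx": 0,"dy": 0,"dz": 0,"twist": 0,"gripper": 10}

```text
clock: 6.7
ee_pos: [599.0, -247.0, 54.5]
eef_rot: [[-0.576, 0.818, 0.001], [0.818, 0.576, -0.001], [-0.001, 0.001, -1.0]]
force: [0.5, 0.0, 0.6]
grip_width: 0.297
finger_force: 15.0
```

Request:
apply_moves:
  moves:
    - {"dx": 0,"dy": 0,"dz": 2,"twist": 0,"gripper": 10}
    - {"dx": 0,"dy": 0,"dz": 2,"twist": 0,"gripper": 10}
    - {"dx": 0,"dy": 0,"dz": 0,"twist": 0,"gripper": 10}
    - {"dx": 0,"dy": 0,"dz": 0,"twist": 0,"gripper": 10}

```text
clock: 7.1
ee_pos: [598.5, -246.9, 49.9]
eef_rot: [[-0.576, 0.818, 0.0], [0.818, 0.576, -0.0], [-0.0, 0.0, -1.0]]
force: [0.0, -0.6, -0.2]
grip_width: 0.297
finger_force: 15.0
```

```bash
python3 -c "
from h import *
go([*rk(A,AY,-90),49],YA,1)
from rig import bot
c=bot.capture('side');crop(c,280,140,100,90,6,'pics/s2.png')"
```

```text
at [ 598.5 -246.9   49.9] head 35.1 twist total 0.07
0 dx 0.8 dy -0.1 dz 0.9 tw 0.07
```

View pics/s2.png

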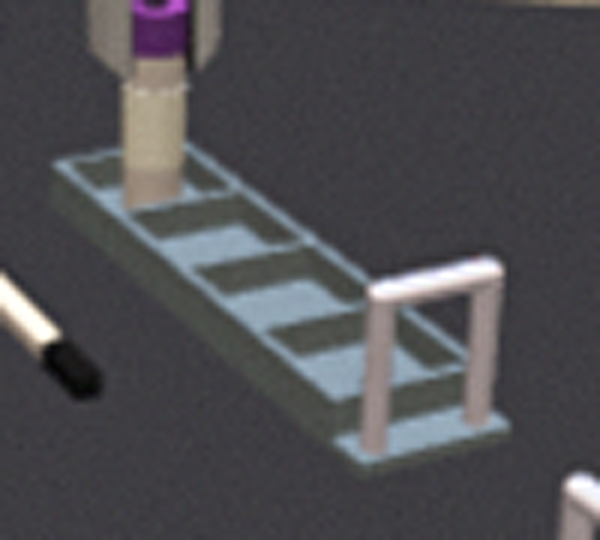

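```bash
python3 -c "
from h import *
import pickle
c=pickle.load(open('side.pkl','rb'))
f=lambda p:((proj(c,p)-[280,140]+.5)*6).round(0)
b=rk(A,AY,-90)
for z in(6,22,39,58,78,98):print(z,f([*b,z]))
for y in(-32,32):
  for x in(-122,122):print(x,y,f([*rk(A,AY,x,y),22]))
for z in (39,58):
 for y in (-14,14):print('tip',f([*rk(A,AY,-90,y),z]))
print('slim start',proj(c,[443.1,114.3,98]),proj(c,[443.1,114.3,78]))
w=cloud(c);print(w[157,303],w[147,304])
"
```

```text
6 [153. 206.]
22 [153. 172.]
39 [153. 135.]
58 [153.  94.]
78 [154.  50.]
98 [154.   4.]
-122 -32 [ 55. 158.]
122 -32 [337. 397.]
-122 32 [185. 135.]
122 32 [486. 360.]
tip [124. 141.]
tip [182. 130.]
tip [124.  99.]
tip [182.  89.]
slim start [365.89115833 216.30009598] [364.90925803 226.70501891]
[ 624.51138899 -382.43753647   -0.77459786] [ 635.80675224 -475.45012483   -3.04450102]
```

```bash
python3 -c "
from h import *
import pickle
c=pickle.load(open('side.pkl','rb'))
f=lambda p:((proj(c,p)-[300,170]+.5)*5).round(0)
y=np.array([np.cos(YD),np.sin(YD)])
for z in(35.4,45,55,65):
  for t in (-37,-48,37,48): print(z,t,f([*(np.array([441.2,109.7])+y*t),z]))
from rig import bot
s=bot.state();print(s)
c=bot.capture('side');w=cloud(c)
for r in range(143,178,3):print(r,*[w[r,k].round(0) for k in(297,304,314)])
"
```

```text
35.4 -37 [392. 440.]
35.4 -48 [413. 458.]
35.4 37 [260. 333.]
35.4 48 [242. 319.]
45 -37 [394. 417.]
45 -48 [416. 434.]
45 37 [261. 311.]
45 48 [243. 297.]
55 -37 [397. 391.]
55 -48 [420. 409.]
55 37 [263. 287.]
55 48 [245. 273.]
65 -37 [400. 366.]
65 -48 [423. 383.]
65 37 [265. 263.]
65 48 [247. 249.]
{'clock': 7.15, 'q': array([-5.24758550e-01,  4.85897015e-01,  1.46470022e+00,  4.20698557e-05,
        1.19076465e+00, -1.13809693e+00]), 'dq': array([-0.00048368,  0.00021997, -0.00180091, -0.00153645, -0.00098648,
       -0.00162804]), 'joint_efforts': array([ 3.70989059e-03, -4.60432577e+01, -2.56316900e+01,  1.58855366e-02,
        7.66553474e-02,  2.86765487e-05]), 'ee_pos': array([ 598.53319182, -246.87115927,   49.8878894 ]), 'eef_rot': array([[-5.75587784e-01,  8.17739968e-01,  2.19288277e-04],
       [ 8.17739975e-01,  5.75587810e-01, -8.18030367e-05],
       [-1.93113272e-04,  1.32235962e-04, -9.99999973e-01]]), 'force': array([-0.19367153, -0.14039361, -0.07852391]), 'wrist_torque': array([-0.04306786, -0.09820472,  0.01841546]), 'finger_force': 14.999889135360718, 'grip_width': 0.2914915090155549}
143 [ 615. -225.   97.] [ 599. -232.   95.] [ 576. -251.   90.]
146 [ 616. -230.   87.] [ 598. -230.   88.] [ 576. -251.   83.]
149 [ 616. -227.   80.] [ 599. -232.   80.] [ 575. -247.   76.]
152 [ 650. -425.   -3.] [ 599. -234.   71.] [ 598. -432.   -2.]
155 [ 645. -394.   -0.] [ 599. -235.   63.] [ 595. -408.   -2.]
158 [ 641. -373.   -1.] [ 598. -229.   57.] [ 591. -381.   -1.]
161 [ 638. -355.   -4.] [ 599. -233.   47.] [ 589. -361.   -3.]
164 [ 633. -329.   -2.] [ 599. -232.   39.] [ 586. -339.   -3.]
167 [ 622. -264.   16.] [ 598. -231.   31.] [ 576. -261.   21.]
170 [ 622. -260.    9.] [ 599. -233.   22.] [ 576. -263.   11.]
173 [ 614. -217.   20.] [ 599. -233.   14.] [ 571. -223.   20.]
176 [ 613. -211.   14.] [ 595. -208.   17.] [ 571. -224.   11.]
```

The side view and depth show the visible fingertips at z≈75, higher than the nominal 39. They hold the cap, and the pot is nearly on the floor of the end bay. I'll lower it in small steps until there is contact.

Request:
apply_moves:
  moves:
    - {"dx": 0,"dy": 0,"dz": 1,"twist": 0,"gripper": 10}
    - {"dx": 0,"dy": 0,"dz": 0,"twist": 0,"gripper": 10}
    - {"dx": 0,"dy": 0,"dz": 0,"twist": 0,"gripper": 10}

```text
clock: 7.5
ee_pos: [598.4, -246.8, 48.7]
eef_rot: [[-0.576, 0.818, -0.0], [0.818, 0.576, 0.0], [0.0, -0.0, -1.0]]
force: [-0.2, -0.1, -0.6]
grip_width: 0.293
finger_force: 15.0
```

Request:
apply_moves:
  moves:
    - {"dx": 0,"dy": 0,"dz": 1,"twist": 0,"gripper": 10}
    - {"dx": 0,"dy": 0,"dz": 0,"twist": 0,"gripper": 10}
    - {"dx": 0,"dy": 0,"dz": 0,"twist": 0,"gripper": 10}

```text
clock: 7.8
ee_pos: [598.6, -246.9, 48.0]
eef_rot: [[-0.576, 0.818, 0.0], [0.818, 0.576, -0.0], [-0.0, 0.0, -1.0]]
force: [-0.1, 0.3, 1.2]
grip_width: 0.292
finger_force: 15.0
```

Request:
apply_moves:
  moves:
    - {"dx": 0,"dy": 0,"dz": 0.7,"twist": 0,"gripper": 10}
    - {"dx": 0,"dy": 0,"dz": 0,"twist": 0,"gripper": 10}
    - {"dx": 0,"dy": 0,"dz": 0,"twist": 0,"gripper": 10}

```text
clock: 8.1
ee_pos: [599.0, -247.2, 47.9]
eef_rot: [[-0.576, 0.818, 0.001], [0.818, 0.576, -0.001], [-0.001, 0.0, -1.0]]
force: [-0.6, 0.6, 4.3]
grip_width: 0.299
finger_force: 15.0
```

Contact (4.3 N). Releasing.

Request:
apply_moves:
  moves:
    - {"dx": 0,"dy": 0,"dz": 0,"twist": 0,"gripper": 34}
    - {"dx": 0,"dy": 0,"dz": 0,"twist": 0,"gripper": 50}
    - {"dx": 0,"dy": 0,"dz": 0,"twist": 0,"gripper": 70}
    - {"dx": 0,"dy": 0,"dz": 0,"twist": 0,"gripper": 70}
    - {"dx": 0,"dy": 0,"dz": 0,"twist": 0,"gripper": 70}

```text
clock: 8.6
ee_pos: [598.2, -246.7, 46.7]
eef_rot: [[-0.576, 0.818, -0.001], [0.818, 0.576, 0.0], [0.001, -0.0, -1.0]]
force: [0.4, 0.7, -0.0]
grip_width: 0.669
finger_force: 0.0
```

```bash
python3 -c "
from h import *
from rig import bot
c=bot.capture('side');crop(c,260,80,120,120,5,'pics/s3.png')
import pickle;pickle.dump(c,open('s3.pkl','wb'))
y=np.array([np.cos(YA),np.sin(YA)])
f=lambda p:((proj(c,p)-[260,80]+.5)*5).round(0)
for z in(36.9,60,70,80):
  for t in (-35,35): print(z,t,f([*(np.array([598.6,-247])+y*t),z]))
"
```

```text
36.9 -35 [286. 405.]
36.9 35 [165. 427.]
60 -35 [287. 364.]
60 35 [165. 385.]
70 -35 [287. 346.]
70 35 [165. 366.]
80 -35 [288. 327.]
80 35 [164. 347.]
```

View pics/s3.png

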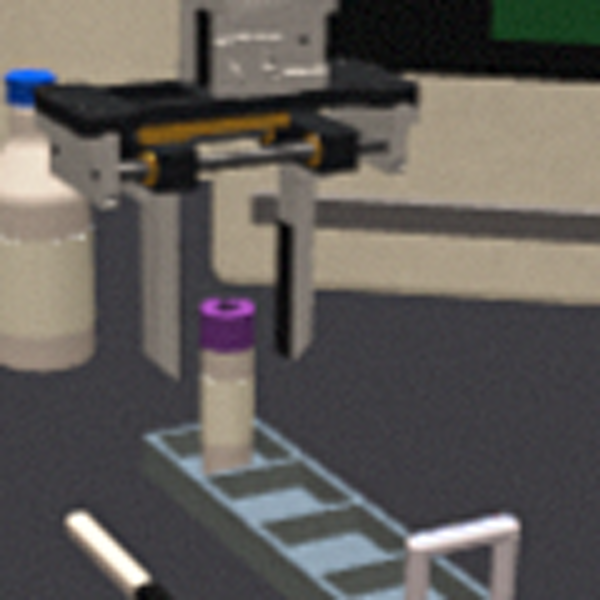

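Slim stands upright in the end bay. The visible tips are at z≈68 when the reported z is 47, so the real tip height is about reported z + 21. I'll plan the remaining grasps with that offset.

Request:
apply_moves:
  moves:
    - {"dx": 0,"dy": 0,"dz": -10,"twist": 0,"gripper": 80}
    - {"dx": 0,"dy": 0,"dz": -25,"twist": 0,"gripper": 94}
    - {"dx": 0,"dy": 0,"dz": -30,"twist": 0,"gripper": 94}
    - {"dx": 0,"dy": 0,"dz": -15,"twist": 0,"gripper": 94}
    - {"dx": 0,"dy": 0,"dz": 0,"twist": 0,"gripper": 94}

```text
clock: 9.15
ee_pos: [600.8, -248.1, 131.1]
eef_rot: [[-0.576, 0.818, 0.006], [0.818, 0.576, -0.004], [-0.007, 0.003, -1.0]]
force: [-0.0, 0.1, -0.4]
grip_width: 0.997
finger_force: 0.0
```

```bash
python3 -c "
from h import *
go([490.2,152.3,125],YD,12)"
```

```text
at [ 600.8 -248.1  131.1] head 35.1 twist total 86.72
0 dx 32.6 dy 11.7 dz 0.5 tw 7.23
1 dx 33.8 dy 7.5 dz 0.5 tw 7.23
2 dx 34.5 dy 3.2 dz 0.5 tw 7.23
3 dx 34.6 dy -1.2 dz 0.5 tw 7.23
4 dx 34.2 dy -5.5 dz 0.5 tw 7.23
5 dx 33.2 dy -9.8 dz 0.5 tw 7.23
6 dx 31.7 dy -13.9 dz 0.5 tw 7.23
7 dx 29.7 dy -17.8 dz 0.5 tw 7.23
8 dx 27.2 dy -21.4 dz 0.5 tw 7.23
9 dx 24.3 dy -24.6 dz 0.5 tw 7.23
10 dx 21.0 dy -27.5 dz 0.5 tw 7.23
11 dx 17.4 dy -29.9 dz 0.5 tw 7.23
```

Request:
apply_moves:
  moves:
    - {"dx": 32.6,"dy": 11.7,"dz": 0,"twist": 7.23,"gripper": 94}
    - {"dx": 33.8,"dy": 7.5,"dz": 0,"twist": 7.23,"gripper": 94}
    - {"dx": 34.5,"dy": 3.2,"dz": 0,"twist": 7.23,"gripper": 94}
    - {"dx": 34.6,"dy": -1.2,"dz": 0,"twist": 7.23,"gripper": 94}
    - {"dx": 34.2,"dy": -5.5,"dz": 0,"twist": 7.23,"gripper": 94}
    - {"dx": 33.2,"dy": -9.8,"dz": 0,"twist": 7.23,"gripper": 94}
    - {"dx": 31.7,"dy": -13.9,"dz": 0,"twist": 7.23,"gripper": 94}
    - {"dx": 29.7,"dy": -17.8,"dz": 0,"twist": 7.23,"gripper": 94}

```text
clock: 9.95
ee_pos: [523.1, 21.6, 125.5]
eef_rot: [[0.391, 0.92, -0.003], [0.92, -0.391, 0.0], [-0.001, -0.003, -1.0]]
force: [-0.5, 0.6, -0.4]
grip_width: 1.0
finger_force: 0.0
```

Request:
apply_moves:
  moves:
    - {"dx": 27.2,"dy": -21.4,"dz": 0,"twist": 7.23,"gripper": 94}
    - {"dx": 24.3,"dy": -24.6,"dz": 0,"twist": 7.23,"gripper": 94}
    - {"dx": 21,"dy": -27.5,"dz": 0,"twist": 7.23,"gripper": 94}
    - {"dx": 17.4,"dy": -29.9,"dz": 0,"twist": 7.23,"gripper": 94}
    - {"dx": 0,"dy": 0,"dz": 0,"twist": 0,"gripper": 94}
    - {"dx": 0,"dy": 0,"dz": 0,"twist": 0,"gripper": 94}
    - {"dx": 0,"dy": 0,"dz": 0,"twist": 0,"gripper": 94}

```text
clock: 10.65
ee_pos: [487.7, 152.8, 126.3]
eef_rot: [[0.784, 0.621, -0.001], [0.621, -0.784, -0.001], [-0.001, -0.0, -1.0]]
force: [0.8, -1.1, 0.2]
grip_width: 0.999
finger_force: 0.0
```

```bash
python3 -c "
from h import *
go([490.2,152.3,15],YD,1)"
```

```text
at [487.7 152.8 126.3] head -51.6 twist total -0.03
0 dx 1.7 dy 1.9 dz 111.3 tw -0.03
```

Request:
apply_moves:
  moves:
    - {"dx": 1.7,"dy": 1.9,"dz": 15,"twist": 0,"gripper": 94}
    - {"dx": 0,"dy": 0,"dz": 20,"twist": 0,"gripper": 94}
    - {"dx": 0,"dy": 0,"dz": 20,"twist": 0,"gripper": 94}
    - {"dx": 0,"dy": 0,"dz": 20,"twist": 0,"gripper": 94}
    - {"dx": 0,"dy": 0,"dz": 18,"twist": 0,"gripper": 94}
    - {"dx": 0,"dy": 0,"dz": 10,"twist": 0,"gripper": 70}
    - {"dx": 0,"dy": 0,"dz": 6,"twist": 0,"gripper": 60}
    - {"dx": 0,"dy": 0,"dz": 0,"twist": 0,"gripper": 60}

```text
clock: 11.45
ee_pos: [490.2, 152.5, 17.5]
eef_rot: [[0.784, 0.62, -0.001], [0.62, -0.784, -0.0], [-0.001, -0.001, -1.0]]
force: [0.3, -0.8, -0.4]
grip_width: 0.779
finger_force: 0.0
```

Request:
apply_moves:
  moves:
    - {"dx": 0,"dy": 0,"dz": 0,"twist": 0,"gripper": 60}
    - {"dx": 0,"dy": 0,"dz": 0,"twist": 0,"gripper": 60}

```text
clock: 11.65
ee_pos: [491.5, 153.2, 19.0]
eef_rot: [[0.784, 0.621, 0.002], [0.621, -0.784, 0.0], [0.002, 0.001, -1.0]]
force: [0.2, -0.3, -0.5]
grip_width: 0.644
finger_force: 0.0
```

```bash
python3 -c "
from h import *
go([490.2,152.3,15],YD,1)
from rig import bot
c=bot.capture('side');crop(c,250,170,160,120,5,'pics/s4.png')"
```

```text
at [491.5 153.2  19. ] head -51.6 twist total -0.05
0 dx -1.6 dy -0.1 dz 4.0 tw -0.05
```

View pics/s4.png

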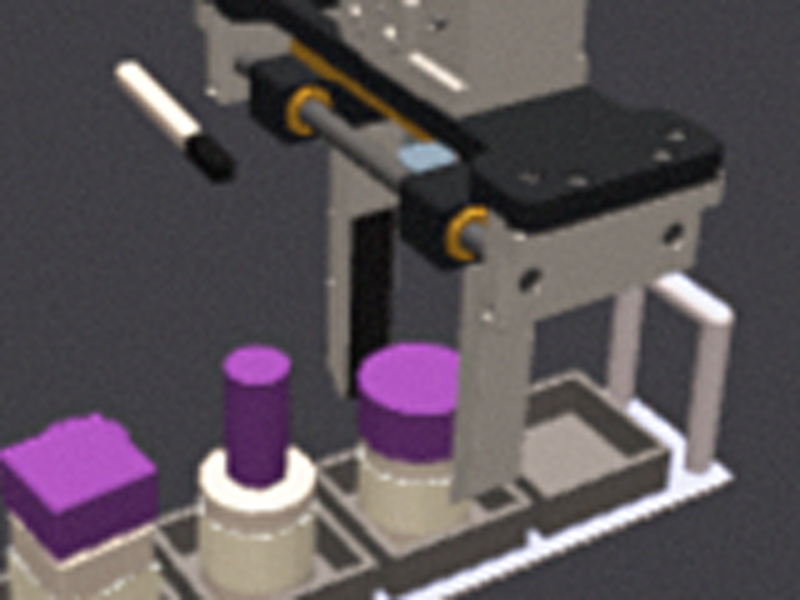

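The fingers straddle the wide pot, tips at about crop (490,490), just below its cap's lower edge. Closing.

Request:
apply_moves:
  moves:
    - {"dx": -1,"dy": 0,"dz": 1,"twist": 0,"gripper": 50}
    - {"dx": 0,"dy": 0,"dz": 0,"twist": 0,"gripper": 35}
    - {"dx": 0,"dy": 0,"dz": 0,"twist": 0,"gripper": 20}
    - {"dx": 0,"dy": 0,"dz": 0,"twist": 0,"gripper": 20}
    - {"dx": 0,"dy": 0,"dz": 0,"twist": 0,"gripper": 20}
    - {"dx": 0,"dy": 0,"dz": 0,"twist": 0,"gripper": 20}
    - {"dx": 0,"dy": 0,"dz": 0,"twist": 0,"gripper": 20}
  squeeze: 15

```text
clock: 12.4
ee_pos: [489.8, 152.6, 17.2]
eef_rot: [[0.784, 0.621, 0.0], [0.621, -0.784, 0.0], [0.0, 0.0, -1.0]]
force: [0.3, 0.5, 2.7]
grip_width: 0.423
finger_force: 15.0
```

```bash
python3 -c "
from h import *
go([*rk(A,AY,-30),108],YA,13)"
```

```text
at [489.8 152.6  17.2] head -51.6 twist total -86.69
0 dx -12.3 dy 24.6 dz -7.0 tw -6.67
1 dx -15.0 dy 23.0 dz -7.0 tw -6.67
2 dx -17.6 dy 21.1 dz -7.0 tw -6.67
3 dx -19.9 dy 18.9 dz -7.0 tw -6.67
4 dx -22.0 dy 16.5 dz -7.0 tw -6.67
5 dx -23.8 dy 13.8 dz -7.0 tw -6.67
6 dx -25.2 dy 11.0 dz -7.0 tw -6.67
7 dx -26.3 dy 8.0 dz -7.0 tw -6.67
8 dx -27.1 dy 4.9 dz -7.0 tw -6.67
9 dx -27.4 dy 1.7 dz -7.0 tw -6.67
10 dx -27.5 dy -1.5 dz -7.0 tw -6.67
11 dx -27.1 dy -4.7 dz -7.0 tw -6.67
12 dx -26.4 dy -7.8 dz -7.0 tw -6.67
```

Request:
apply_moves:
  moves:
    - {"dx": 0,"dy": 0,"dz": -6,"twist": 0,"gripper": 20}
    - {"dx": 0,"dy": 0,"dz": -14,"twist": 0,"gripper": 20}
    - {"dx": 0,"dy": 0,"dz": -20,"twist": 0,"gripper": 20}
    - {"dx": 0,"dy": 0,"dz": -22,"twist": 0,"gripper": 20}
    - {"dx": 0,"dy": 0,"dz": -18,"twist": 0,"gripper": 20}
    - {"dx": 0,"dy": 0,"dz": -10,"twist": 0,"gripper": 20}
    - {"dx": -12.3,"dy": 24.6,"dz": 0,"twist": -6.67,"gripper": 20}
    - {"dx": -15,"dy": 23,"dz": 0,"twist": -6.67,"gripper": 20}

```text
clock: 13.2
ee_pos: [501.3, 98.7, 108.1]
eef_rot: [[0.614, 0.789, 0.002], [0.789, -0.614, 0.0], [0.001, 0.001, -1.0]]
force: [0.0, -0.2, -0.5]
grip_width: 0.42
finger_force: 15.0
```

Request:
apply_moves:
  moves:
    - {"dx": -17.6,"dy": 21.1,"dz": 0,"twist": -6.67,"gripper": 20}
    - {"dx": -19.9,"dy": 18.9,"dz": 0,"twist": -6.67,"gripper": 20}
    - {"dx": -22,"dy": 16.5,"dz": 0,"twist": -6.67,"gripper": 20}
    - {"dx": -23.8,"dy": 13.8,"dz": 0,"twist": -6.67,"gripper": 20}
    - {"dx": -25.2,"dy": 11,"dz": 0,"twist": -6.67,"gripper": 20}
    - {"dx": -26.3,"dy": 8,"dz": 0,"twist": -6.67,"gripper": 20}
    - {"dx": -27.1,"dy": 4.9,"dz": 0,"twist": -6.67,"gripper": 20}
    - {"dx": -27.4,"dy": 1.7,"dz": 0,"twist": -6.67,"gripper": 20}

```text
clock: 14.0
ee_pos: [546.3, -117.4, 107.2]
eef_rot: [[-0.265, 0.964, -0.0], [0.964, 0.265, 0.0], [0.0, -0.0, -1.0]]
force: [-0.8, 0.2, -1.3]
grip_width: 0.417
finger_force: 15.0
```

Request:
apply_moves:
  moves:
    - {"dx": -27.5,"dy": -1.5,"dz": 0,"twist": -6.67,"gripper": 20}
    - {"dx": -27.1,"dy": -4.7,"dz": 0,"twist": -6.67,"gripper": 20}
    - {"dx": -26.4,"dy": -7.8,"dz": 0,"twist": -6.67,"gripper": 20}
    - {"dx": 0,"dy": 0,"dz": 0,"twist": 0,"gripper": 20}
    - {"dx": 0,"dy": 0,"dz": 0,"twist": 0,"gripper": 20}
    - {"dx": 0,"dy": 0,"dz": 0,"twist": 0,"gripper": 20}

```text
clock: 14.6
ee_pos: [563.1, -196.0, 106.8]
eef_rot: [[-0.575, 0.818, -0.001], [0.818, 0.575, 0.001], [0.001, -0.0, -1.0]]
force: [-0.4, 0.2, -0.9]
grip_width: 0.421
finger_force: 15.0
```

```bash
python3 -c "
from h import *
go([*rk(A,AY,-30),17.5],YA,1)"
```

```text
at [ 563.1 -196.   106.8] head 35.1 twist total -0.0
0 dx -1.2 dy -0.3 dz 89.3 tw -0.00
```

Request:
apply_moves:
  moves:
    - {"dx": -0.8,"dy": 0,"dz": 10,"twist": 0,"gripper": 20}
    - {"dx": 0,"dy": 0,"dz": 18,"twist": 0,"gripper": 20}
    - {"dx": 0,"dy": 0,"dz": 20,"twist": 0,"gripper": 20}
    - {"dx": 0,"dy": 0,"dz": 20,"twist": 0,"gripper": 20}
    - {"dx": 0,"dy": 0,"dz": 12,"twist": 0,"gripper": 20}
    - {"dx": 0,"dy": 0,"dz": 7,"twist": 0,"gripper": 20}
    - {"dx": 0,"dy": 0,"dz": 0,"twist": 0,"gripper": 20}
    - {"dx": 0,"dy": 0,"dz": 0,"twist": 0,"gripper": 20}

```text
clock: 15.4
ee_pos: [564.6, -197.9, 20.6]
eef_rot: [[-0.575, 0.818, 0.001], [0.818, 0.575, -0.0], [-0.001, 0.001, -1.0]]
force: [-0.0, -0.6, -0.6]
grip_width: 0.424
finger_force: 15.0
```

Request:
apply_moves:
  moves:
    - {"dx": 0,"dy": 0,"dz": 1.5,"twist": 0,"gripper": 20}
    - {"dx": 0,"dy": 0,"dz": 1,"twist": 0,"gripper": 20}
    - {"dx": 0,"dy": 0,"dz": 0,"twist": 0,"gripper": 20}
    - {"dx": 0,"dy": 0,"dz": 0,"twist": 0,"gripper": 20}

```text
clock: 15.8
ee_pos: [564.2, -197.9, 17.8]
eef_rot: [[-0.575, 0.818, 0.0], [0.818, 0.575, -0.0], [-0.0, 0.0, -1.0]]
force: [-0.2, 0.4, 0.2]
grip_width: 0.422
finger_force: 15.0
```

Request:
apply_moves:
  moves:
    - {"dx": 0,"dy": 0,"dz": 0.7,"twist": 0,"gripper": 20}
    - {"dx": 0,"dy": 0,"dz": 0,"twist": 0,"gripper": 20}
    - {"dx": 0,"dy": 0,"dz": 0,"twist": 0,"gripper": 20}

```text
clock: 16.1
ee_pos: [564.3, -198.0, 17.2]
eef_rot: [[-0.575, 0.818, 0.0], [0.818, 0.575, -0.0], [-0.001, 0.0, -1.0]]
force: [0.3, -0.6, 2.0]
grip_width: 0.425
finger_force: 15.0
```

Contact. A touch more, then release and rise.

Request:
apply_moves:
  moves:
    - {"dx": 0,"dy": 0,"dz": 0.4,"twist": 0,"gripper": 20}
    - {"dx": 0,"dy": 0,"dz": 0,"twist": 0,"gripper": 45}
    - {"dx": 0,"dy": 0,"dz": 0,"twist": 0,"gripper": 60}
    - {"dx": 0,"dy": 0,"dz": 0,"twist": 0,"gripper": 80}
    - {"dx": 0,"dy": 0,"dz": 0,"twist": 0,"gripper": 80}
    - {"dx": 0,"dy": 0,"dz": 0,"twist": 0,"gripper": 80}

```text
clock: 16.7
ee_pos: [563.9, -197.8, 16.2]
eef_rot: [[-0.575, 0.818, -0.0], [0.818, 0.575, 0.0], [0.0, -0.0, -1.0]]
force: [0.4, 0.4, -0.8]
grip_width: 0.782
finger_force: 0.0
```

Request:
apply_moves:
  moves:
    - {"dx": 0,"dy": 0,"dz": -10,"twist": 0,"gripper": 94}
    - {"dx": 0,"dy": 0,"dz": -25,"twist": 0,"gripper": 94}
    - {"dx": 0,"dy": 0,"dz": -30,"twist": 0,"gripper": 94}
    - {"dx": 0,"dy": 0,"dz": -25,"twist": 0,"gripper": 94}
    - {"dx": 0,"dy": 0,"dz": -15,"twist": 0,"gripper": 94}
    - {"dx": 0,"dy": 0,"dz": 0,"twist": 0,"gripper": 94}
    - {"dx": 0,"dy": 0,"dz": 0,"twist": 0,"gripper": 94}

```text
clock: 17.4
ee_pos: [563.7, -197.7, 121.1]
eef_rot: [[-0.575, 0.818, -0.0], [0.818, 0.575, 0.0], [0.0, -0.0, -1.0]]
force: [-0.5, -0.9, -0.0]
grip_width: 1.0
finger_force: 0.0
```

```bash
python3 -c "
from h import *
go([536.8,190.2,120],YD,12)"
```

```text
at [ 563.7 -197.7  121.1] head 35.1 twist total 86.66
0 dx 27.7 dy 16.7 dz 0.1 tw 7.22
1 dx 29.6 dy 13.1 dz 0.1 tw 7.22
2 dx 31.0 dy 9.3 dz 0.1 tw 7.22
3 dx 32.0 dy 5.3 dz 0.1 tw 7.22
4 dx 32.4 dy 1.3 dz 0.1 tw 7.22
5 dx 32.3 dy -2.8 dz 0.1 tw 7.22
6 dx 31.7 dy -6.8 dz 0.1 tw 7.22
7 dx 30.6 dy -10.8 dz 0.1 tw 7.22
8 dx 29.0 dy -14.5 dz 0.1 tw 7.22
9 dx 26.9 dy -18.1 dz 0.1 tw 7.22
10 dx 24.4 dy -21.3 dz 0.1 tw 7.22
11 dx 21.5 dy -24.2 dz 0.1 tw 7.22
```

Request:
apply_moves:
  moves:
    - {"dx": 27.7,"dy": 16.7,"dz": 0,"twist": 7.22,"gripper": 94}
    - {"dx": 29.6,"dy": 13.1,"dz": 0,"twist": 7.22,"gripper": 94}
    - {"dx": 31,"dy": 9.3,"dz": 0,"twist": 7.22,"gripper": 94}
    - {"dx": 32,"dy": 5.3,"dz": 0,"twist": 7.22,"gripper": 94}
    - {"dx": 32.4,"dy": 1.3,"dz": 0,"twist": 7.22,"gripper": 94}
    - {"dx": 32.3,"dy": -2.8,"dz": 0,"twist": 7.22,"gripper": 94}
    - {"dx": 31.7,"dy": -6.8,"dz": 0,"twist": 7.22,"gripper": 94}
    - {"dx": 30.6,"dy": -10.8,"dz": 0,"twist": 7.22,"gripper": 94}

```text
clock: 18.2
ee_pos: [544.1, 62.1, 119.1]
eef_rot: [[0.39, 0.921, -0.004], [0.921, -0.39, 0.0], [-0.002, -0.004, -1.0]]
force: [0.3, 0.2, 0.2]
grip_width: 0.999
finger_force: 0.0
```

Request:
apply_moves:
  moves:
    - {"dx": 29,"dy": -14.5,"dz": 0,"twist": 7.22,"gripper": 94}
    - {"dx": 26.9,"dy": -18.1,"dz": 0,"twist": 7.22,"gripper": 94}
    - {"dx": 24.4,"dy": -21.3,"dz": 0,"twist": 7.22,"gripper": 94}
    - {"dx": 21.5,"dy": -24.2,"dz": 0,"twist": 7.22,"gripper": 94}
    - {"dx": 0,"dy": 0,"dz": 0,"twist": 0,"gripper": 94}
    - {"dx": 0,"dy": 0,"dz": 0,"twist": 0,"gripper": 94}
    - {"dx": 0,"dy": 0,"dz": 0,"twist": 0,"gripper": 94}
    - {"dx": 0,"dy": 0,"dz": 0,"twist": 0,"gripper": 94}

```text
clock: 19.0
ee_pos: [536.9, 188.7, 120.9]
eef_rot: [[0.784, 0.621, -0.001], [0.621, -0.784, -0.001], [-0.001, -0.0, -1.0]]
force: [0.2, 0.1, -0.2]
grip_width: 1.0
finger_force: 0.0
```

```bash
python3 -c "
from h import *
go([536.8,190.2,36],YD,1)
from rig import bot
c=bot.capture('side');crop(c,270,120,120,110,5,'pics/s5.png')
"
```

```text
at [536.9 188.7 120.9] head -51.6 twist total -0.04
0 dx 0.9 dy -1.2 dz 84.9 tw -0.04
```

View pics/s5.png

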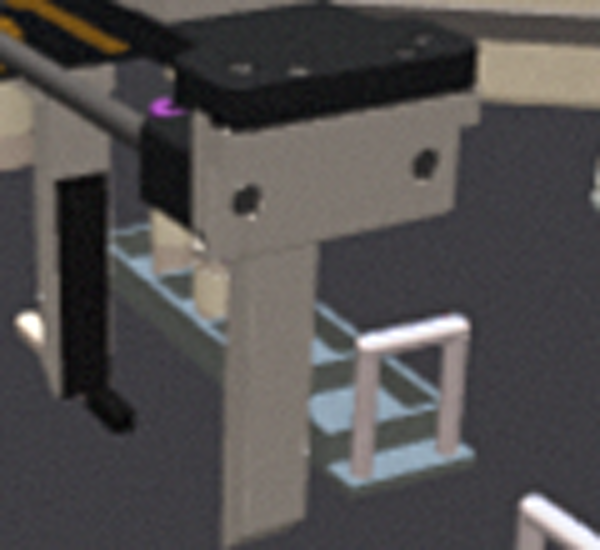

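The slim and wide pots stand in the two bays farthest from the analyser's handle, at crop (175,250) and (210,295). The dropper is next; I'll descend over its cap.

Request:
apply_moves:
  moves:
    - {"dx": 0.9,"dy": -1.2,"dz": 12,"twist": 0,"gripper": 94}
    - {"dx": 0,"dy": 0,"dz": 20,"twist": 0,"gripper": 94}
    - {"dx": 0,"dy": 0,"dz": 20,"twist": 0,"gripper": 94}
    - {"dx": 0,"dy": 0,"dz": 18,"twist": 0,"gripper": 80}
    - {"dx": 0,"dy": 0,"dz": 10,"twist": 0,"gripper": 60}
    - {"dx": 0,"dy": 0,"dz": 5,"twist": 0,"gripper": 50}
    - {"dx": 0,"dy": 0,"dz": 0,"twist": 0,"gripper": 40}
    - {"dx": 0,"dy": 0,"dz": 0,"twist": 0,"gripper": 40}

```text
clock: 19.85
ee_pos: [537.8, 191.7, 37.1]
eef_rot: [[0.783, 0.622, 0.001], [0.622, -0.783, 0.0], [0.001, 0.001, -1.0]]
force: [0.6, -0.4, -0.2]
grip_width: 0.613
finger_force: 0.0
```

Request:
apply_moves:
  moves:
    - {"dx": 0,"dy": 0,"dz": 0,"twist": 0,"gripper": 40}
    - {"dx": 0,"dy": 0,"dz": 0,"twist": 0,"gripper": 40}

```text
clock: 20.05
ee_pos: [537.8, 191.8, 37.4]
eef_rot: [[0.783, 0.622, 0.002], [0.622, -0.783, 0.0], [0.002, 0.001, -1.0]]
force: [-0.2, -0.5, -0.0]
grip_width: 0.446
finger_force: 0.0
```

```bash
python3 -c "
from h import *
go([536.8,190.2,36],YD,1)
from rig import bot
c=bot.capture('side');crop(c,230,170,150,130,5,'pics/s6.png')
"
```

```text
at [537.8 191.8  37.4] head -51.5 twist total 0.03
0 dx -1.7 dy 0.6 dz 1.4 tw 0.03
```

View pics/s6.png

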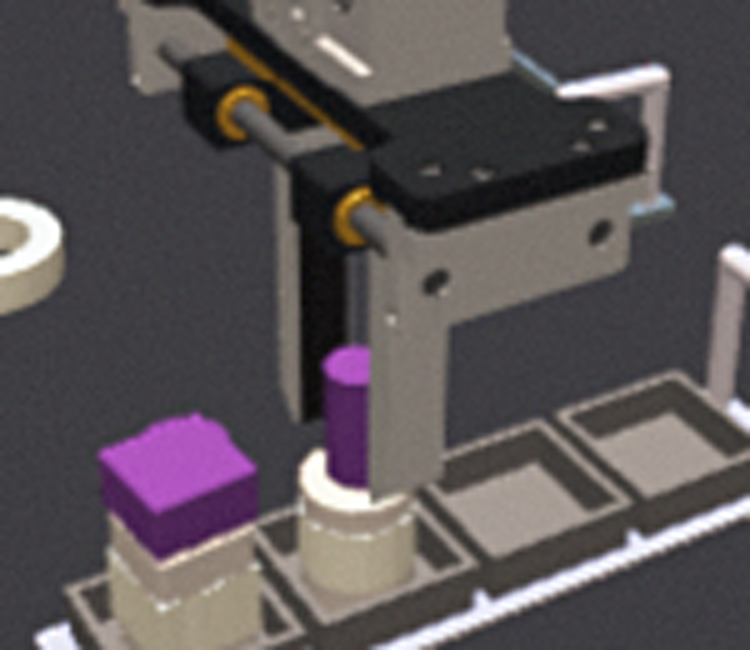

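The fingers straddle the dropper cap, which sits at crop (350,365), and the tips are just above the bottle's shoulder. Closing.

Request:
apply_moves:
  moves:
    - {"dx": -1.2,"dy": 0.4,"dz": 0,"twist": 0,"gripper": 30}
    - {"dx": 0,"dy": 0,"dz": 0,"twist": 0,"gripper": 20}
    - {"dx": 0,"dy": 0,"dz": 0,"twist": 0,"gripper": 8}
    - {"dx": 0,"dy": 0,"dz": 0,"twist": 0,"gripper": 8}
    - {"dx": 0,"dy": 0,"dz": 0,"twist": 0,"gripper": 8}
    - {"dx": 0,"dy": 0,"dz": 0,"twist": 0,"gripper": 8}
  squeeze: 15

```text
clock: 20.7
ee_pos: [536.3, 190.5, 36.5]
eef_rot: [[0.783, 0.622, 0.0], [0.622, -0.783, -0.0], [0.0, 0.0, -1.0]]
force: [-0.2, -0.4, 0.1]
grip_width: 0.21
finger_force: 15.0
```

```bash
python3 -c "
from h import *
go([*rk(A,AY,30),127],YA,13)"
```

```text
at [536.3 190.5  36.5] head -51.5 twist total -86.62
0 dx -16.6 dy 20.0 dz -7.0 tw -6.66
1 dx -18.8 dy 18.0 dz -7.0 tw -6.66
2 dx -20.8 dy 15.7 dz -7.0 tw -6.66
3 dx -22.5 dy 13.2 dz -7.0 tw -6.66
4 dx -23.9 dy 10.5 dz -7.0 tw -6.66
5 dx -24.9 dy 7.6 dz -7.0 tw -6.66
6 dx -25.6 dy 4.7 dz -7.0 tw -6.66
7 dx -26.0 dy 1.7 dz -7.0 tw -6.66
8 dx -26.0 dy -1.4 dz -7.0 tw -6.66
9 dx -25.7 dy -4.4 dz -7.0 tw -6.66
10 dx -25.0 dy -7.3 dz -7.0 tw -6.66
11 dx -24.0 dy -10.2 dz -7.0 tw -6.66
12 dx -22.6 dy -12.9 dz -7.0 tw -6.66
```

Request:
apply_moves:
  moves:
    - {"dx": 0,"dy": 0,"dz": -6,"twist": 0,"gripper": 8}
    - {"dx": 0,"dy": 0,"dz": -14,"twist": 0,"gripper": 8}
    - {"dx": 0,"dy": 0,"dz": -20,"twist": 0,"gripper": 8}
    - {"dx": 0,"dy": 0,"dz": -22,"twist": 0,"gripper": 8}
    - {"dx": 0,"dy": 0,"dz": -18,"twist": 0,"gripper": 8}
    - {"dx": 0,"dy": 0,"dz": -10,"twist": 0,"gripper": 8}
    - {"dx": -16.6,"dy": 20,"dz": 0,"twist": -6.66,"gripper": 8}
    - {"dx": -18.8,"dy": 18,"dz": 0,"twist": -6.66,"gripper": 8}

```text
clock: 21.5
ee_pos: [535.5, 138.6, 127.5]
eef_rot: [[0.614, 0.79, 0.002], [0.79, -0.614, 0.0], [0.001, 0.001, -1.0]]
force: [-0.4, -1.0, -1.5]
grip_width: 0.205
finger_force: 15.0
```

Request:
apply_moves:
  moves:
    - {"dx": -20.8,"dy": 15.7,"dz": 0,"twist": -6.66,"gripper": 8}
    - {"dx": -22.5,"dy": 13.2,"dz": 0,"twist": -6.66,"gripper": 8}
    - {"dx": -23.9,"dy": 10.5,"dz": 0,"twist": -6.66,"gripper": 8}
    - {"dx": -24.9,"dy": 7.6,"dz": 0,"twist": -6.66,"gripper": 8}
    - {"dx": -25.6,"dy": 4.7,"dz": 0,"twist": -6.66,"gripper": 8}
    - {"dx": -26,"dy": 1.7,"dz": 0,"twist": -6.66,"gripper": 8}
    - {"dx": -26,"dy": -1.4,"dz": 0,"twist": -6.66,"gripper": 8}
    - {"dx": -25.7,"dy": -4.4,"dz": 0,"twist": -6.66,"gripper": 8}

```text
clock: 22.3
ee_pos: [530.5, -70.9, 126.7]
eef_rot: [[-0.264, 0.964, 0.0], [0.964, 0.264, 0.0], [0.0, 0.0, -1.0]]
force: [0.7, 0.3, -1.0]
grip_width: 0.209
finger_force: 15.0
```

Request:
apply_moves:
  moves:
    - {"dx": -25,"dy": -7.3,"dz": 0,"twist": -6.66,"gripper": 8}
    - {"dx": -24,"dy": -10.2,"dz": 0,"twist": -6.66,"gripper": 8}
    - {"dx": -22.6,"dy": -12.9,"dz": 0,"twist": -6.66,"gripper": 8}
    - {"dx": 0,"dy": 0,"dz": 0,"twist": 0,"gripper": 8}
    - {"dx": 0,"dy": 0,"dz": 0,"twist": 0,"gripper": 8}
    - {"dx": 0,"dy": 0,"dz": 0,"twist": 0,"gripper": 8}

```text
clock: 22.9
ee_pos: [528.8, -147.1, 126.4]
eef_rot: [[-0.574, 0.819, -0.0], [0.819, 0.574, 0.001], [0.001, 0.0, -1.0]]
force: [0.1, 0.0, -0.8]
grip_width: 0.207
finger_force: 15.0
```

```bash
python3 -c "
from h import *
go([*rk(A,AY,30),36.5],YA,1)"
```

```text
at [ 528.8 -147.1  126.4] head 35.0 twist total -0.06
0 dx -0.9 dy -0.3 dz 89.9 tw -0.06
```

Request:
apply_moves:
  moves:
    - {"dx": -0.5,"dy": 0,"dz": 10,"twist": 0,"gripper": 8}
    - {"dx": 0,"dy": 0,"dz": 18,"twist": 0,"gripper": 8}
    - {"dx": 0,"dy": 0,"dz": 20,"twist": 0,"gripper": 8}
    - {"dx": 0,"dy": 0,"dz": 20,"twist": 0,"gripper": 8}
    - {"dx": 0,"dy": 0,"dz": 12,"twist": 0,"gripper": 8}
    - {"dx": 0,"dy": 0,"dz": 7,"twist": 0,"gripper": 8}
    - {"dx": 0,"dy": 0,"dz": 0,"twist": 0,"gripper": 8}
    - {"dx": 0,"dy": 0,"dz": 0,"twist": 0,"gripper": 8}

```text
clock: 23.7
ee_pos: [529.9, -148.6, 40.0]
eef_rot: [[-0.574, 0.819, 0.001], [0.819, 0.574, -0.0], [-0.001, 0.001, -1.0]]
force: [1.0, 0.5, -0.9]
grip_width: 0.21
finger_force: 15.0
```

Request:
apply_moves:
  moves:
    - {"dx": 0,"dy": 0,"dz": 1.5,"twist": 0,"gripper": 8}
    - {"dx": 0,"dy": 0,"dz": 1,"twist": 0,"gripper": 8}
    - {"dx": 0,"dy": 0,"dz": 0,"twist": 0,"gripper": 8}
    - {"dx": 0,"dy": 0,"dz": 0,"twist": 0,"gripper": 8}

```text
clock: 24.1
ee_pos: [529.4, -148.6, 37.2]
eef_rot: [[-0.574, 0.819, 0.0], [0.819, 0.574, -0.0], [-0.0, 0.0, -1.0]]
force: [-1.0, -0.4, -0.1]
grip_width: 0.204
finger_force: 15.0
```

Request:
apply_moves:
  moves:
    - {"dx": 0,"dy": 0,"dz": 0.7,"twist": 0,"gripper": 8}
    - {"dx": 0,"dy": 0,"dz": 0,"twist": 0,"gripper": 8}
    - {"dx": 0,"dy": 0,"dz": 0,"twist": 0,"gripper": 8}

```text
clock: 24.4
ee_pos: [529.5, -148.6, 36.5]
eef_rot: [[-0.574, 0.819, 0.0], [0.819, 0.574, -0.0], [-0.0, 0.0, -1.0]]
force: [-0.0, -0.8, -0.2]
grip_width: 0.211
finger_force: 15.0
```

Request:
apply_moves:
  moves:
    - {"dx": 0,"dy": 0,"dz": 0.7,"twist": 0,"gripper": 8}
    - {"dx": 0,"dy": 0,"dz": 0,"twist": 0,"gripper": 8}
    - {"dx": 0,"dy": 0,"dz": 0,"twist": 0,"gripper": 8}

```text
clock: 24.7
ee_pos: [529.7, -148.6, 36.4]
eef_rot: [[-0.574, 0.819, 0.001], [0.819, 0.574, -0.0], [-0.001, 0.0, -1.0]]
force: [-0.2, 0.4, 5.7]
grip_width: 0.211
finger_force: 15.0
```

Contact. Release and rise.

Request:
apply_moves:
  moves:
    - {"dx": 0,"dy": 0,"dz": 0,"twist": 0,"gripper": 25}
    - {"dx": 0,"dy": 0,"dz": 0,"twist": 0,"gripper": 40}
    - {"dx": 0,"dy": 0,"dz": 0,"twist": 0,"gripper": 60}
    - {"dx": 0,"dy": 0,"dz": 0,"twist": 0,"gripper": 70}
    - {"dx": 0,"dy": 0,"dz": 0,"twist": 0,"gripper": 70}

```text
clock: 25.2
ee_pos: [529.1, -148.4, 35.3]
eef_rot: [[-0.574, 0.819, -0.0], [0.819, 0.574, 0.0], [0.0, -0.0, -1.0]]
force: [-0.5, -1.1, -1.1]
grip_width: 0.568
finger_force: 0.0
```

Request:
apply_moves:
  moves:
    - {"dx": 0,"dy": 0,"dz": -10,"twist": 0,"gripper": 94}
    - {"dx": 0,"dy": 0,"dz": -20,"twist": 0,"gripper": 94}
    - {"dx": 0,"dy": 0,"dz": -25,"twist": 0,"gripper": 94}
    - {"dx": 0,"dy": 0,"dz": -20,"twist": 0,"gripper": 94}
    - {"dx": 0,"dy": 0,"dz": -10,"twist": 0,"gripper": 94}
    - {"dx": 0,"dy": 0,"dz": 0,"twist": 0,"gripper": 94}
    - {"dx": 0,"dy": 0,"dz": 0,"twist": 0,"gripper": 94}

```text
clock: 25.9
ee_pos: [528.9, -148.2, 120.1]
eef_rot: [[-0.574, 0.819, -0.001], [0.819, 0.574, 0.0], [0.001, -0.0, -1.0]]
force: [-0.5, 0.4, -0.4]
grip_width: 0.998
finger_force: 0.0
```

```bash
python3 -c "
from h import *
go([581.8,226.1,120],YD,12)"
```

```text
at [ 528.9 -148.2  120.1] head 35.0 twist total 86.61
0 dx 23.0 dy 21.5 dz 0.0 tw 7.22
1 dx 25.5 dy 18.5 dz 0.0 tw 7.22
2 dx 27.6 dy 15.1 dz 0.0 tw 7.22
3 dx 29.3 dy 11.5 dz 0.0 tw 7.22
4 dx 30.5 dy 7.7 dz 0.0 tw 7.22
5 dx 31.3 dy 3.8 dz 0.0 tw 7.22
6 dx 31.5 dy -0.1 dz 0.0 tw 7.22
7 dx 31.2 dy -4.1 dz 0.0 tw 7.22
8 dx 30.5 dy -8.0 dz 0.0 tw 7.22
9 dx 29.2 dy -11.7 dz 0.0 tw 7.22
10 dx 27.5 dy -15.3 dz 0.0 tw 7.22
11 dx 25.4 dy -18.7 dz 0.0 tw 7.22
```

Request:
apply_moves:
  moves:
    - {"dx": 23,"dy": 21.5,"dz": 0,"twist": 7.22,"gripper": 94}
    - {"dx": 25.5,"dy": 18.5,"dz": 0,"twist": 7.22,"gripper": 94}
    - {"dx": 27.6,"dy": 15.1,"dz": 0,"twist": 7.22,"gripper": 94}
    - {"dx": 29.3,"dy": 11.5,"dz": 0,"twist": 7.22,"gripper": 94}
    - {"dx": 30.5,"dy": 7.7,"dz": 0,"twist": 7.22,"gripper": 94}
    - {"dx": 31.3,"dy": 3.8,"dz": 0,"twist": 7.22,"gripper": 94}
    - {"dx": 31.5,"dy": -0.1,"dz": 0,"twist": 7.22,"gripper": 94}
    - {"dx": 31.2,"dy": -4.1,"dz": 0,"twist": 7.22,"gripper": 94}

```text
clock: 26.7
ee_pos: [563.2, 102.2, 118.6]
eef_rot: [[0.391, 0.92, -0.003], [0.92, -0.391, -0.0], [-0.001, -0.003, -1.0]]
force: [1.0, -1.1, 0.4]
grip_width: 1.003
finger_force: 0.0
```

Request:
apply_moves:
  moves:
    - {"dx": 30.5,"dy": -8,"dz": 0,"twist": 7.22,"gripper": 94}
    - {"dx": 29.2,"dy": -11.7,"dz": 0,"twist": 7.22,"gripper": 94}
    - {"dx": 27.5,"dy": -15.3,"dz": 0,"twist": 7.22,"gripper": 94}
    - {"dx": 25.4,"dy": -18.7,"dz": 0,"twist": 7.22,"gripper": 94}
    - {"dx": 0,"dy": 0,"dz": 0,"twist": -4.5,"gripper": 94}
    - {"dx": 0,"dy": 0,"dz": 0,"twist": 0,"gripper": 94}
    - {"dx": 0,"dy": 0,"dz": 0,"twist": 0,"gripper": 94}
    - {"dx": 0,"dy": 0,"dz": 0,"twist": 0,"gripper": 94}

```text
clock: 27.5
ee_pos: [581.7, 224.9, 119.7]
eef_rot: [[0.734, 0.679, -0.001], [0.679, -0.734, -0.0], [-0.001, -0.001, -1.0]]
force: [0.2, 0.9, -0.1]
grip_width: 1.0
finger_force: 0.0
```

```bash
python3 -c "
from h import *
go([582,226.3,28],YD+.08,1)
"
```

```text
at [581.7 224.9 119.7] head -47.2 twist total -0.22
0 dx 1.1 dy -0.8 dz 91.7 tw -0.22
```

Request:
apply_moves:
  moves:
    - {"dx": 1.1,"dy": -0.8,"dz": 12,"twist": 0,"gripper": 94}
    - {"dx": 0,"dy": 0,"dz": 20,"twist": 0,"gripper": 94}
    - {"dx": 0,"dy": 0,"dz": 22,"twist": 0,"gripper": 94}
    - {"dx": 0,"dy": 0,"dz": 20,"twist": 0,"gripper": 94}
    - {"dx": 0,"dy": 0,"dz": 12,"twist": 0,"gripper": 80}
    - {"dx": 0,"dy": 0,"dz": 6,"twist": 0,"gripper": 65}
    - {"dx": 0,"dy": 0,"dz": 0,"twist": 0,"gripper": 60}
    - {"dx": 0,"dy": 0,"dz": 0,"twist": 0,"gripper": 55}

```text
clock: 28.3
ee_pos: [583.3, 227.1, 29.3]
eef_rot: [[0.733, 0.68, 0.001], [0.68, -0.733, 0.0], [0.001, 0.001, -1.0]]
force: [-0.0, -0.9, -0.4]
grip_width: 0.697
finger_force: 0.0
```

Request:
apply_moves:
  moves:
    - {"dx": 0,"dy": 0,"dz": 0,"twist": 0,"gripper": 55}
    - {"dx": 0,"dy": 0,"dz": 0,"twist": 0,"gripper": 55}

```text
clock: 28.5
ee_pos: [583.4, 227.3, 29.7]
eef_rot: [[0.733, 0.681, 0.002], [0.681, -0.733, 0.0], [0.002, 0.001, -1.0]]
force: [0.3, 0.2, 0.7]
grip_width: 0.588
finger_force: 0.0
```

```bash
python3 -c "
from h import *
go([582,226.3,28],YD+.08,1)
from rig import bot
c=bot.capture('side');crop(c,210,170,150,150,4,'pics/s7.png')
"
```

```text
at [583.4 227.3  29.7] head -47.1 twist total -0.12
0 dx -1.7 dy -0.2 dz 1.7 tw -0.12
```

View pics/s7.png

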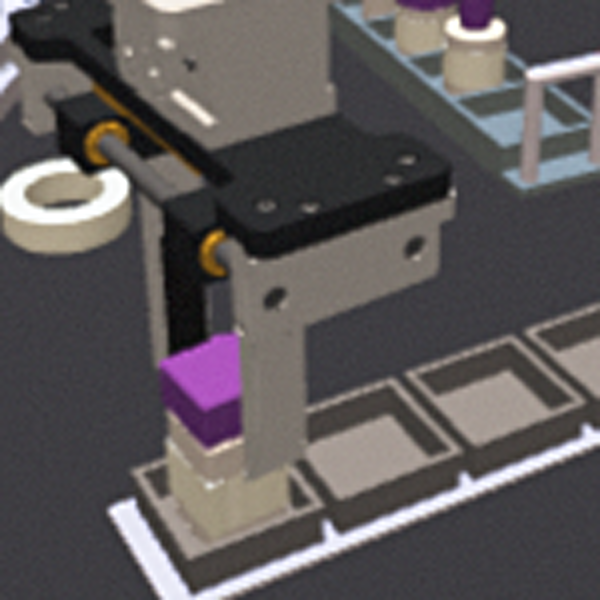

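The fingers straddle the square pot, whose cap is at crop (210,380). The dropper stands upright in the analyser rack at (475,60). Closing.

Request:
apply_moves:
  moves:
    - {"dx": -1.2,"dy": 0,"dz": 0,"twist": 0,"gripper": 45}
    - {"dx": 0,"dy": 0,"dz": 0,"twist": 0,"gripper": 36}
    - {"dx": 0,"dy": 0,"dz": 0,"twist": 0,"gripper": 20}
    - {"dx": 0,"dy": 0,"dz": 0,"twist": 0,"gripper": 20}
    - {"dx": 0,"dy": 0,"dz": 0,"twist": 0,"gripper": 20}
    - {"dx": 0,"dy": 0,"dz": 0,"twist": 0,"gripper": 20}
    - {"dx": 0,"dy": 0,"dz": 0,"twist": 0,"gripper": 20}
  squeeze: 15

```text
clock: 29.25
ee_pos: [581.6, 226.2, 28.6]
eef_rot: [[0.733, 0.681, -0.0], [0.681, -0.733, 0.0], [-0.0, -0.0, -1.0]]
force: [-0.2, -0.1, 0.3]
grip_width: 0.361
finger_force: 14.9
```

```bash
python3 -c "
from h import *
go([*rk(A,AY,90),118],YA,13)"
```

```text
at [581.6 226.2  28.6] head -47.1 twist total -82.18
0 dx -21.9 dy 13.8 dz -6.9 tw -6.32
1 dx -23.3 dy 11.3 dz -6.9 tw -6.32
2 dx -24.4 dy 8.6 dz -6.9 tw -6.32
3 dx -25.2 dy 5.9 dz -6.9 tw -6.32
4 dx -25.7 dy 3.1 dz -6.9 tw -6.32
5 dx -25.9 dy 0.2 dz -6.9 tw -6.32
6 dx -25.8 dy -2.6 dz -6.9 tw -6.32
7 dx -25.3 dy -5.4 dz -6.9 tw -6.32
8 dx -24.6 dy -8.2 dz -6.9 tw -6.32
9 dx -23.5 dy -10.9 dz -6.9 tw -6.32
10 dx -22.2 dy -13.4 dz -6.9 tw -6.32
11 dx -20.6 dy -15.7 dz -6.9 tw -6.32
12 dx -18.7 dy -17.9 dz -6.9 tw -6.32
```

Request:
apply_moves:
  moves:
    - {"dx": 0,"dy": 0,"dz": -6,"twist": 0,"gripper": 20}
    - {"dx": 0,"dy": 0,"dz": -14,"twist": 0,"gripper": 20}
    - {"dx": 0,"dy": 0,"dz": -20,"twist": 0,"gripper": 20}
    - {"dx": 0,"dy": 0,"dz": -22,"twist": 0,"gripper": 20}
    - {"dx": 0,"dy": 0,"dz": -18,"twist": 0,"gripper": 20}
    - {"dx": 0,"dy": 0,"dz": -10,"twist": 0,"gripper": 20}
    - {"dx": -21.9,"dy": 13.8,"dz": 0,"twist": -6.32,"gripper": 20}
    - {"dx": -23.3,"dy": 11.3,"dz": 0,"twist": -6.32,"gripper": 20}

```text
clock: 30.05
ee_pos: [568.6, 176.3, 119.6]
eef_rot: [[0.561, 0.828, 0.002], [0.828, -0.561, 0.0], [0.001, 0.001, -1.0]]
force: [-0.3, 0.2, -1.0]
grip_width: 0.363
finger_force: 14.9
```

Request:
apply_moves:
  moves:
    - {"dx": -24.4,"dy": 8.6,"dz": 0,"twist": -6.32,"gripper": 20}
    - {"dx": -25.2,"dy": 5.9,"dz": 0,"twist": -6.32,"gripper": 20}
    - {"dx": -25.7,"dy": 3.1,"dz": 0,"twist": -6.32,"gripper": 20}
    - {"dx": -25.9,"dy": 0.2,"dz": 0,"twist": -6.32,"gripper": 20}
    - {"dx": -25.8,"dy": -2.6,"dz": 0,"twist": -6.32,"gripper": 20}
    - {"dx": -25.3,"dy": -5.4,"dz": 0,"twist": -6.32,"gripper": 20}
    - {"dx": -24.6,"dy": -8.2,"dz": 0,"twist": -6.32,"gripper": 20}
    - {"dx": -23.5,"dy": -10.9,"dz": 0,"twist": -6.32,"gripper": 20}

```text
clock: 30.85
ee_pos: [514.3, -24.9, 118.9]
eef_rot: [[-0.282, 0.96, 0.0], [0.96, 0.282, -0.0], [-0.0, 0.0, -1.0]]
force: [-0.3, 0.6, -1.3]
grip_width: 0.358
finger_force: 14.9
```

Request:
apply_moves:
  moves:
    - {"dx": -22.2,"dy": -13.4,"dz": 0,"twist": -6.32,"gripper": 20}
    - {"dx": -20.6,"dy": -15.7,"dz": 0,"twist": -6.32,"gripper": 20}
    - {"dx": -18.7,"dy": -17.9,"dz": 0,"twist": -6.32,"gripper": 20}
    - {"dx": 0,"dy": 0,"dz": 0,"twist": 0,"gripper": 20}
    - {"dx": 0,"dy": 0,"dz": 0,"twist": 0,"gripper": 20}
    - {"dx": 0,"dy": 0,"dz": 0,"twist": 0,"gripper": 20}

```text
clock: 31.45
ee_pos: [494.7, -98.2, 118.6]
eef_rot: [[-0.574, 0.819, 0.0], [0.819, 0.574, 0.001], [0.0, 0.0, -1.0]]
force: [0.4, -0.6, -0.5]
grip_width: 0.36
finger_force: 14.9
```

```bash
python3 -c "
from h import *
go([*rk(A,AY,90),28.6],YA,1)"
```

```text
at [494.7 -98.2 118.6] head 35.0 twist total -0.05
0 dx -0.5 dy -0.6 dz 90.0 tw -0.05
```

Request:
apply_moves:
  moves:
    - {"dx": -0.5,"dy": -0.3,"dz": 10,"twist": 0,"gripper": 20}
    - {"dx": 0,"dy": 0,"dz": 18,"twist": 0,"gripper": 20}
    - {"dx": 0,"dy": 0,"dz": 20,"twist": 0,"gripper": 20}
    - {"dx": 0,"dy": 0,"dz": 20,"twist": 0,"gripper": 20}
    - {"dx": 0,"dy": 0,"dz": 12,"twist": 0,"gripper": 20}
    - {"dx": 0,"dy": 0,"dz": 7,"twist": 0,"gripper": 20}
    - {"dx": 0,"dy": 0,"dz": 0,"twist": 0,"gripper": 20}
    - {"dx": 0,"dy": 0,"dz": 0,"twist": 0,"gripper": 20}

```text
clock: 32.25
ee_pos: [495.3, -99.6, 32.0]
eef_rot: [[-0.575, 0.819, 0.001], [0.819, 0.575, -0.0], [-0.001, 0.001, -1.0]]
force: [0.1, -0.1, -0.8]
grip_width: 0.36
finger_force: 14.9
```

Request:
apply_moves:
  moves:
    - {"dx": 0,"dy": 0,"dz": 1.5,"twist": 0,"gripper": 20}
    - {"dx": 0,"dy": 0,"dz": 1,"twist": 0,"gripper": 20}
    - {"dx": 0,"dy": 0,"dz": 0.5,"twist": 0,"gripper": 20}
    - {"dx": 0,"dy": 0,"dz": 0,"twist": 0,"gripper": 20}
    - {"dx": 0,"dy": 0,"dz": 0,"twist": 0,"gripper": 20}

```text
clock: 32.75
ee_pos: [494.7, -99.7, 28.7]
eef_rot: [[-0.574, 0.819, 0.0], [0.819, 0.574, -0.0], [-0.0, 0.0, -1.0]]
force: [-0.3, 0.8, -1.2]
grip_width: 0.358
finger_force: 14.9
```

Request:
apply_moves:
  moves:
    - {"dx": 0,"dy": 0,"dz": 0.6,"twist": 0,"gripper": 20}
    - {"dx": 0,"dy": 0,"dz": 0,"twist": 0,"gripper": 20}
    - {"dx": 0,"dy": 0,"dz": 0,"twist": 0,"gripper": 20}

```text
clock: 33.05
ee_pos: [494.9, -99.7, 28.5]
eef_rot: [[-0.574, 0.819, 0.0], [0.819, 0.574, -0.0], [-0.0, 0.0, -1.0]]
force: [-0.8, -0.2, 5.0]
grip_width: 0.362
finger_force: 14.9
```

Contact. Release, rise, and move clear for a last look.

Request:
apply_moves:
  moves:
    - {"dx": 0,"dy": 0,"dz": 0,"twist": 0,"gripper": 40}
    - {"dx": 0,"dy": 0,"dz": 0,"twist": 0,"gripper": 55}
    - {"dx": 0,"dy": 0,"dz": 0,"twist": 0,"gripper": 75}
    - {"dx": 0,"dy": 0,"dz": 0,"twist": 0,"gripper": 75}
    - {"dx": 0,"dy": 0,"dz": 0,"twist": 0,"gripper": 75}

```text
clock: 33.55
ee_pos: [494.6, -99.5, 27.8]
eef_rot: [[-0.574, 0.819, -0.0], [0.819, 0.574, 0.0], [0.0, -0.0, -1.0]]
force: [-0.2, 0.1, 0.1]
grip_width: 0.729
finger_force: 0.0
```

Request:
apply_moves:
  moves:
    - {"dx": 0,"dy": 0,"dz": -10,"twist": 0,"gripper": 94}
    - {"dx": 0,"dy": 0,"dz": -25,"twist": 0,"gripper": 94}
    - {"dx": 0,"dy": 0,"dz": -30,"twist": 0,"gripper": 94}
    - {"dx": 0,"dy": 0,"dz": -30,"twist": 0,"gripper": 94}
    - {"dx": 25,"dy": -15,"dz": -10,"twist": 0,"gripper": 94}
    - {"dx": 40,"dy": -20,"dz": 0,"twist": 0,"gripper": 94}
    - {"dx": 40,"dy": -10,"dz": 0,"twist": 0,"gripper": 94}
    - {"dx": 40,"dy": 0,"dz": 0,"twist": 0,"gripper": 94}

```text
clock: 34.35
ee_pos: [373.0, -6.3, 133.5]
eef_rot: [[-0.573, 0.82, 0.001], [0.82, 0.573, -0.0], [-0.001, 0.001, -1.0]]
force: [1.1, -0.4, 0.9]
grip_width: 0.996
finger_force: 0.0
```

Request:
apply_moves:
  moves:
    - {"dx": 40,"dy": 20,"dz": 0,"twist": 0,"gripper": 94}
    - {"dx": 40,"dy": 20,"dz": 0,"twist": 0,"gripper": 94}
    - {"dx": 25,"dy": 15,"dz": 0,"twist": 0,"gripper": 94}
    - {"dx": 0,"dy": 0,"dz": 0,"twist": 0,"gripper": 94}
    - {"dx": 0,"dy": 0,"dz": 0,"twist": 0,"gripper": 94}

```text
clock: 34.85
ee_pos: [359.4, 111.0, 133.5]
eef_rot: [[-0.576, 0.817, 0.001], [0.817, 0.576, -0.001], [-0.001, 0.001, -1.0]]
force: [0.4, 0.6, 0.2]
grip_width: 0.999
finger_force: 0.0
```

Run:
```python
from h import *
from rig import bot
c=bot.capture("top");w=cloud(c)
hsv=cv2.cvtColor(c["color"],cv2.COLOR_RGB2HSV)
m=((hsv[...,0]>135)&(hsv[...,0]<165)&(hsv[...,1]>70)).astype(np.uint8);m[:120]=0
n,l,s,ce=cv2.connectedComponentsWithStats(m)
for i in range(1,n):
    if s[i,4]>20:
        z=w[l==i];t=np.nanmedian(z[z[:,2]>np.nanpercentile(z[:,2],85)-4],0)
        print(t.round(1),rk(np.zeros(2),-AY,*(t[:2]-A)).round(1))
crop(c,300,120,150,130,4,"pics/t9.png")
```

```text
[ 596.9 -246.    98.6] [-89.2   0.8]
[606.3 134.9  13.3] [ 217.1 -225.8]
[ 561.5 -197.    64.4] [-28.7   1.6]
[ 527.4 -146.3   90.1] [32.4  0.4]
[492.1 -97.5  78.2] [92.6  1.2]
```

View pics/t9.png

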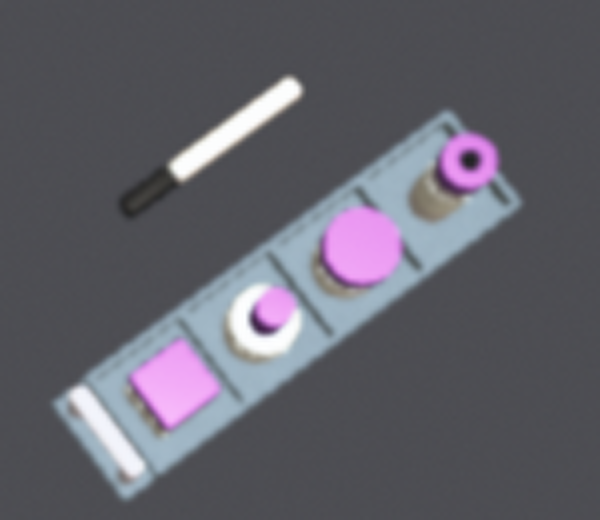

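All four stand in their bays, centred within 3 mm and at the right heights: square next to the handle at crop (175,385), then dropper (265,315), wide (360,250) and slim (460,170).

```bash
python3 -c "
from rig import bot
print(bot.hand_in())"
```

```text
the job is handed in; nothing more can be done
None
```

All four containers stand upright and free in the analyser rack in reverse order (slim farthest from the handle, then wide, dropper, and square next to it), each measured within 3 mm of its bay's middle, and the job was handed in at about 35 s; the hand-in returned no verdict.

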